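Clamp the cut tubes in the ratchet end clamp and set the tension

TASK

Clamp the tube offcuts for welding: with the jaw open, lay each square tube that is on the bench in a lane of its own in the end clamp, flip the ratchet's pawl pin over to closing (toward you), and swing the lever handle back and forth until the jaw is fully home. Then turn the tension knob clockwise until the gauge needle stands inside the black mark, and leave the lever handle swung away from you to its far stop, with the pawl still at closing. Do not disturb the flange, the welding magnet or the pipe elbow.

Things in the scene. Friction and masses are not known exactly. Their poses are not given: they have to be found in the camera images.
- tube_1_mid (a point): centre of a square steel tube offcut 30 x 30 x 150 mm (same as the others; two or three are present), lying on the bench at the start, solid for gripping, 0.25 kg; its y axis runs along the 150 mm length, z is up; the centre is 15 mm above its underside
- tube_2_mid (a point): centre of a square steel tube offcut 30 x 30 x 150 mm (same as the others; two or three are present), lying on the bench at the start, solid for gripping, 0.25 kg; its y axis runs along the 150 mm length, z is up; the centre is 15 mm above its underside
- tube_3_mid (a point): centre of a square steel tube offcut 30 x 30 x 150 mm (same as the others; two or three are present), lying on the bench at the start, solid for gripping, 0.25 kg; its y axis runs along the 150 mm length, z is up; the centre is 15 mm above its underside
- lane_1 (a point): the centre that a tube laid in this lane has (any tube, any lane, one to a lane); 8 mm or more is spare at either end. y runs along the lane, x across it away from the robot, z up. Lane floor 15 mm below, 10 mm above the bench; lane 38 mm wide between guide blocks 12 mm high, that leave 25 mm clear for fingers on the +y side of this point and 45 mm on the -y side. Nearest the robot
- lane_2 (a point): the centre that a tube laid in this lane has (any tube, any lane, one to a lane); 8 mm or more is spare at either end. y runs along the lane, x across it away from the robot, z up. Lane floor 15 mm below, 10 mm above the bench; lane 38 mm wide between guide blocks 12 mm high, that leave 25 mm clear for fingers on the +y side of this point and 45 mm on the -y side. Middle; lanes are 70 mm apart
- lane_3 (a point): the centre that a tube laid in this lane has (any tube, any lane, one to a lane); 8 mm or more is spare at either end. y runs along the lane, x across it away from the robot, z up. Lane floor 15 mm below, 10 mm above the bench; lane 38 mm wide between guide blocks 12 mm high, that leave 25 mm clear for fingers on the +y side of this point and 45 mm on the -y side. Farthest
- jaw (a joint): slide of the steel jaw bar at the left-hand (+y) end of the lanes, in m: 0 fully open, 0.026 fully home (hard stop); found between 0 and 0.005. It is driven only by the ratchet wheel (8 mm per rad) and stays where it is left
- lever (a joint): swing of the grey ratchet lever about its upright axis, in rad, from -0.75 (handle swung fully away from the robot) to 0.75 (handle fully toward the robot); 0 points straight out to the left (+y) of the clamp. Stays where it is left (about 0.2 N m friction)
- handle (a point): middle of the upright black round handle on the end of the lever: 24 mm diameter, from 30 to 94 mm above the bench, this point at 65 mm; 150 mm from the lever's axis. It does not spin
- lever_hinge (a point): point on the upright axis of lever and ratchet wheel, 65 mm above the bench. The wheel (72 mm across, 16 round teeth, 0.39 rad apart) lies flat on the lever, top at 46 mm, spindle nut to 55 mm
- pawl (a joint): rocker pawl on the lever, in rad; a toggle spring snaps it to either side past 0. +0.3 to +0.49 CLOSING: pulling the handle toward the robot closes the jaw, swinging it away slips over the teeth. -0.3 to -0.49 OPENING (as found): swinging the handle away opens the jaw, pulling it slips
- pawl_tail (a point): upright steel pin, 10 mm diameter, 48 to 83 mm above the bench (this point at 67 mm), by which the pawl is flipped (about 1 N). It is 43 mm outward of the pawl's pivot, which is 56 mm along the lever from its axis; about 50 mm from the handle. At OPENING it stands 20 mm to the far side of the lever's centre line, at CLOSING 20 mm to the robot's side
- knob (a joint): black tension knob, in rad, 0 to 5, grows clockwise seen from above; each rad pushes the spring carrier 4 mm toward the tubes. Found between 0.4 and 1.6. Stays where it is left (about 0.12 N m)
- knob_grip (a point): point on the knob's upright axis for gripping; the knob's grip bar is 52 mm long (along this point's x axis), 14 mm thick (y), from 28 to 66 mm above the bench; this point is at 51 mm. Below the bar is a disc of 48 mm diameter
- needle (a joint): gauge needle on the white dial at the right (-y) end, in rad: 0 when the sprung stop bar is unloaded; set mark (black arc between two long ticks) 0.48 to 0.72, middle 0.60, where it points straight away from the tubes. With jaw home and tubes in, it starts to move at a knob reading of about 2, then moves 0.3 rad per rad of knob, and is mid-mark near 4
- tube_1: the tube offcut whose centre is tube_1_mid (origin in the middle of its underside)
- tube_2: the tube offcut whose centre is tube_2_mid (origin in the middle of its underside)
- tube_3: the tube offcut whose centre is tube_3_mid (origin in the middle of its underside)
- flange: round turned steel flange, 98 mm across, 26 mm high, lying flat beyond the clamp; leave it alone
- magnet: dark red arrow-shaped welding magnet lying flat, 75 x 90 x 14 mm, beyond the clamp; leave it alone
- elbow: dark cast pipe elbow, 63 x 63 x 32 mm, beyond the clamp; leave it alone

How it is judged:
On the way, in this order (a step that is already met when the one before it is completed fails the run):
1. every tube present lies in a lane while the jaw is still open (((x of tube_1_mid in the frame of lane_1 between -0.012 and 0.012 m and y of tube_1_mid in the frame of lane_1 between -0.03 and 0.03 m and z of tube_1_mid in the frame of lane_1 between -0.006 and 0.006 m) or (x of tube_1_mid in the frame of lane_2 between -0.012 and 0.012 m and y of tube_1_mid in the frame of lane_2 between -0.03 and 0.03 m and z of tube_1_mid in the frame of lane_2 between -0.006 and 0.006 m) or (x of tube_1_mid in the frame of lane_3 between -0.012 and 0.012 m and y of tube_1_mid in the frame of lane_3 between -0.03 and 0.03 m and z of tube_1_mid in the frame of lane_3 between -0.006 and 0.006 m)) and ((x of tube_2_mid in the frame of lane_1 between -0.012 and 0.012 m and y of tube_2_mid in the frame of lane_1 between -0.03 and 0.03 m and z of tube_2_mid in the frame of lane_1 between -0.006 and 0.006 m) or (x of tube_2_mid in the frame of lane_2 between -0.012 and 0.012 m and y of tube_2_mid in the frame of lane_2 between -0.03 and 0.03 m and z of tube_2_mid in the frame of lane_2 between -0.006 and 0.006 m) or (x of tube_2_mid in the frame of lane_3 between -0.012 and 0.012 m and y of tube_2_mid in the frame of lane_3 between -0.03 and 0.03 m and z of tube_2_mid in the frame of lane_3 between -0.006 and 0.006 m)) and ((x of tube_3_mid in the frame of lane_1 between -0.012 and 0.012 m and y of tube_3_mid in the frame of lane_1 between -0.03 and 0.03 m and z of tube_3_mid in the frame of lane_1 between -0.006 and 0.006 m) or (x of tube_3_mid in the frame of lane_2 between -0.012 and 0.012 m and y of tube_3_mid in the frame of lane_2 between -0.03 and 0.03 m and z of tube_3_mid in the frame of lane_2 between -0.006 and 0.006 m) or (x of tube_3_mid in the frame of lane_3 between -0.012 and 0.012 m and y of tube_3_mid in the frame of lane_3 between -0.03 and 0.03 m and z of tube_3_mid in the frame of lane_3 between -0.006 and 0.006 m)) and value of joint jaw below 0.012 m), for 0.2 s.
2. the pawl is at closing and the jaw is fully home on the tubes (((x of tube_1_mid in the frame of lane_1 between -0.012 and 0.012 m and y of tube_1_mid in the frame of lane_1 between -0.03 and 0.03 m and z of tube_1_mid in the frame of lane_1 between -0.006 and 0.006 m) or (x of tube_1_mid in the frame of lane_2 between -0.012 and 0.012 m and y of tube_1_mid in the frame of lane_2 between -0.03 and 0.03 m and z of tube_1_mid in the frame of lane_2 between -0.006 and 0.006 m) or (x of tube_1_mid in the frame of lane_3 between -0.012 and 0.012 m and y of tube_1_mid in the frame of lane_3 between -0.03 and 0.03 m and z of tube_1_mid in the frame of lane_3 between -0.006 and 0.006 m)) and ((x of tube_2_mid in the frame of lane_1 between -0.012 and 0.012 m and y of tube_2_mid in the frame of lane_1 between -0.03 and 0.03 m and z of tube_2_mid in the frame of lane_1 between -0.006 and 0.006 m) or (x of tube_2_mid in the frame of lane_2 between -0.012 and 0.012 m and y of tube_2_mid in the frame of lane_2 between -0.03 and 0.03 m and z of tube_2_mid in the frame of lane_2 between -0.006 and 0.006 m) or (x of tube_2_mid in the frame of lane_3 between -0.012 and 0.012 m and y of tube_2_mid in the frame of lane_3 between -0.03 and 0.03 m and z of tube_2_mid in the frame of lane_3 between -0.006 and 0.006 m)) and ((x of tube_3_mid in the frame of lane_1 between -0.012 and 0.012 m and y of tube_3_mid in the frame of lane_1 between -0.03 and 0.03 m and z of tube_3_mid in the frame of lane_1 between -0.006 and 0.006 m) or (x of tube_3_mid in the frame of lane_2 between -0.012 and 0.012 m and y of tube_3_mid in the frame of lane_2 between -0.03 and 0.03 m and z of tube_3_mid in the frame of lane_2 between -0.006 and 0.006 m) or (x of tube_3_mid in the frame of lane_3 between -0.012 and 0.012 m and y of tube_3_mid in the frame of lane_3 between -0.03 and 0.03 m and z of tube_3_mid in the frame of lane_3 between -0.006 and 0.006 m)) and value of joint pawl above 0.15 rad and value of joint jaw above 0.0245 m), for 0.2 s.
3. the gauge needle stands in the mark (value of joint needle between 0.48 and 0.72 rad and value of joint jaw above 0.0245 m), for 0.3 s.
At the end, for the whole second after the job is handed in: each tube present lies at rest in a lane (centre within 12 mm across, 30 mm along, 6 mm in height), jaw home (over 0.0245 of 0.026 m), pawl at closing (over 0.15 rad), needle in the mark (0.48 to 0.72 rad), lever swung away (under -0.6 rad) (all of step 3 and ((x of tube_1_mid in the frame of lane_1 between -0.012 and 0.012 m and y of tube_1_mid in the frame of lane_1 between -0.03 and 0.03 m and z of tube_1_mid in the frame of lane_1 between -0.006 and 0.006 m) or (x of tube_1_mid in the frame of lane_2 between -0.012 and 0.012 m and y of tube_1_mid in the frame of lane_2 between -0.03 and 0.03 m and z of tube_1_mid in the frame of lane_2 between -0.006 and 0.006 m) or (x of tube_1_mid in the frame of lane_3 between -0.012 and 0.012 m and y of tube_1_mid in the frame of lane_3 between -0.03 and 0.03 m and z of tube_1_mid in the frame of lane_3 between -0.006 and 0.006 m)) and ((x of tube_2_mid in the frame of lane_1 between -0.012 and 0.012 m and y of tube_2_mid in the frame of lane_1 between -0.03 and 0.03 m and z of tube_2_mid in the frame of lane_1 between -0.006 and 0.006 m) or (x of tube_2_mid in the frame of lane_2 between -0.012 and 0.012 m and y of tube_2_mid in the frame of lane_2 between -0.03 and 0.03 m and z of tube_2_mid in the frame of lane_2 between -0.006 and 0.006 m) or (x of tube_2_mid in the frame of lane_3 between -0.012 and 0.012 m and y of tube_2_mid in the frame of lane_3 between -0.03 and 0.03 m and z of tube_2_mid in the frame of lane_3 between -0.006 and 0.006 m)) and ((x of tube_3_mid in the frame of lane_1 between -0.012 and 0.012 m and y of tube_3_mid in the frame of lane_1 between -0.03 and 0.03 m and z of tube_3_mid in the frame of lane_1 between -0.006 and 0.006 m) or (x of tube_3_mid in the frame of lane_2 between -0.012 and 0.012 m and y of tube_3_mid in the frame of lane_2 between -0.03 and 0.03 m and z of tube_3_mid in the frame of lane_2 between -0.006 and 0.006 m) or (x of tube_3_mid in the frame of lane_3 between -0.012 and 0.012 m and y of tube_3_mid in the frame of lane_3 between -0.03 and 0.03 m and z of tube_3_mid in the frame of lane_3 between -0.006 and 0.006 m)) and linear speed of each of tube_1, tube_2, tube_3 below 0.02 m/s and value of joint pawl above 0.15 rad and value of joint lever below -0.6 rad); the robot touches nothing.
It fails at once if the flange is pushed more than 40 mm (distance of flange from where it was at the start of the episode above 0.04 m).
It fails at once if the welding magnet is pushed more than 40 mm (distance of magnet from where it was at the start of the episode above 0.04 m).
It fails at once if the pipe elbow is pushed more than 40 mm (distance of elbow from where it was at the start of the episode above 0.04 m).
Of tube_1, tube_2, tube_3 only 2 to 3 are there at a start; the rules pass over those that are not, and their reading is None.
At some moment in a run one of tube_1, tube_2, tube_3 may be knocked a few centimetres aside while the robot is not near it.
Once in a run the grip may slacken for a moment while it holds something.
It also fails if it takes over 208 s, if anything falls off the work surface, if the arm or the gripper's body presses on something with over 40 N, if the wrist force passes 120 N, or if a joint passes its speed limit or range.

ROBOT

A 7-joint arm with a two-finger parallel gripper is mounted at the origin on a cart in front of the work surface, level with it; the furniture and walls round the work are solid. World frame = base frame: x ahead of the robot, y to its left, z up, the work surface at z = 0. Lengths are in m, angles in rad, forces in N, time in s.
With the tool pointing down it reaches from about 0.425 to 0.825 m from the base axis. Payload 3.6 kg.
Tool frame: the origin (TCP) lies where the fingers leave the gripper's body, on its centre line; the fingertips stand 73 mm ahead of it and the grasp point (between the pads) lies 54 mm ahead of it; x points along the fingers, y is the direction in which the jaws open and shut, and the axes are right-handed (so a half turn about x gives the same grasp; the last joint's range is limited). The gripper opens to 85 mm and grips with 20 to 120 N. Pads are 22 mm wide; open, the fingers measure 114 mm over their backs; the gripper's body (76 mm by 85 mm) begins 54 mm behind the grasp point. The pads swing forward as they close: fully open they stand 13 mm farther back than shut.
Start: joints at [1.185, 0.615, -0.013, 1.423, 0.008, 1.103, -0.04], TCP at [0.228, -0.609, 0.304] pointing down, gripper open.
Joint ranges: [-3.12, 3.12], [-0.3, 2.06], [-1.34, 1.32], [0.26, 2.42], [-1.36, 4.5], [0.01, 1.98], [-2.84, 2.84]. Speed limits (rad/s): [2.79, 2.79, 3.14, 3.14, 3.14, 3.14, 3.14].

INTERFACE

Orientations are given as a unit quaternion [x, y, z, w].
In Python, from station import arm, snapshot, camera_info, ticket gives the robot as it stands. Calls block until the motion is done:
- arm.movep(position, orientation): joint-space move of the TCP to a pose.
- arm.line_to(position, velocity=0.15, ori=None): straight line of the TCP; ori=None keeps the orientation; velocity is the mean speed in m/s.
- arm.move_j(angles): joint-space move.
- arm.move_gripper(opening, effort=None): opening from 0.0 (shut) to 1.0 (fully open); effort is the grip in N (None keeps the last); returns when the fingers have stopped.
- arm.pause(seconds).
- arm.ik(position, orientation): joint angles nearest the present ones, or None.
- snapshot(name): name is "side" or "top"; returns the picture (400x640x3 uint8, blue, green, red); there is no depth.
- camera_info(name): a dict with "fx", "fy", "cx", "cy" (pixels), "R" (3x3) and "t" (3): a world point X has camera coordinates R X + t. Camera axes: x right, y down, z forward; pixel columns grow to the right and rows downward; lengths in m; the calibration is good to about 2 mm. A picture is of the moment at which its call begins. camera_info takes no time and is no camera call.
A pose or a line that the arm cannot do raises arm.MotionError and nothing moves.
- ticket.finish_job(): hands the job in, once; it reports no verdict.
Readings, each from a call of its own:
- arm.read_time(): time.
- arm.read_joint_positions(): joint angles.
- arm.read_dq(): joint speeds.
- arm.read_effort(): joint torques, N m.
- arm.read_tool_pos(): TCP position.
- arm.read_eef_rot(): TCP orientation.
- arm.read_ft_force(): force on the tool from outside, world axes, zero at the start.
- arm.read_wrist_torque(): the same for the moment, N m.
- arm.read_opening(): opening from 0.0 (shut) to 1.0 (fully open).
Only numpy, scipy, OpenCV 4.12 (cv2) and the standard library are available. Lean on these libraries where they do the work, as an engineer would, in place of code of your own. Each camera call takes 0.05 s, during which the arm holds its last target.

## Working session

There is one attempt and no reset: what is moved stays moved. The work goes in short steps, each a Python script; the robot and the scene stay as the last script left them, time stands still between calls to the robot, and variables do not carry over. Pictures are saved under pics/ and viewed, and the job is handed in when it is done.

```bash
ls; mkdir -p pics; python3 - <<'E'
from station import arm, snapshot, camera_info
import cv2
for n in("side","top"):
    cv2.imwrite(f"pics/{n}0.png",snapshot(n)); print(n,camera_info(n))
print(arm.read_time(),arm.read_tool_pos(),arm.read_eef_rot(),arm.read_joint_positions())
E
```

```text
pics
side {'fx': 495.38007859270965, 'fy': 495.38007859270965, 'cx': 317.0574538248152, 'cy': 201.69191627480924, 'R': array([[ 0.9944721 , -0.10496567, -0.00272911],
       [-0.05216799, -0.47136284, -0.88039512],
       [ 0.09112486,  0.87567076, -0.47423305]]), 't': array([-0.60412904,  0.07074794,  1.35550422])}
top {'fx': 518.0161517523632, 'fy': 518.0161517523632, 'cx': 319.9656980380267, 'cy': 198.16044551779254, 'R': array([[-5.20879849e-01, -8.53629487e-01,  9.38662232e-04],
       [-8.24720947e-01,  5.02955669e-01, -2.58594189e-01],
       [ 2.20271519e-01, -1.35470637e-01, -9.65985592e-01]]), 't': array([0.27989209, 0.55427713, 1.47015996])}
0.1 [ 0.2280573  -0.60810367  0.30284302] [-0.69558408 -0.12701738  0.69592465 -0.12537246] [ 1.18549588  0.61581875 -0.01259264  1.42477874  0.00811558  1.10342129
 -0.04039793]
```

View pics/side0.png

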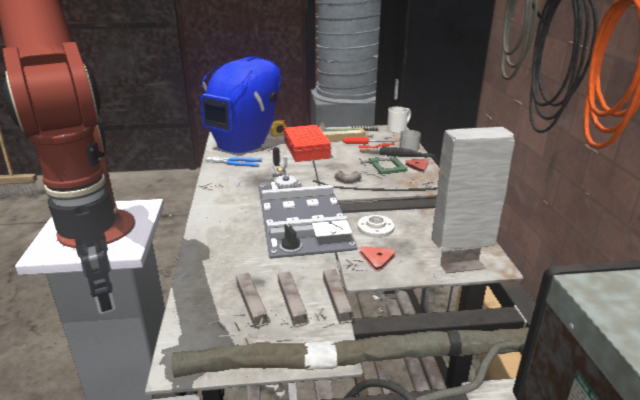

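View pics/top0.png

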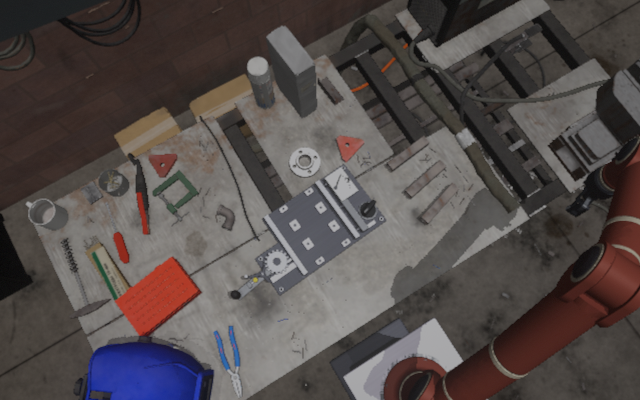

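```bash
python3 - <<'E'
import cv2
t=cv2.imread("pics/top0.png");s=cv2.imread("pics/side0.png")
cv2.imwrite("pics/tc1.png",cv2.resize(t[120:310,220:470],(800,608),interpolation=cv2.INTER_CUBIC)[:600])
cv2.imwrite("pics/sc1.png",cv2.resize(s[140:340,220:400],(540,600),interpolation=cv2.INTER_CUBIC))
E
```

```text
(no output)
```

View pics/tc1.png

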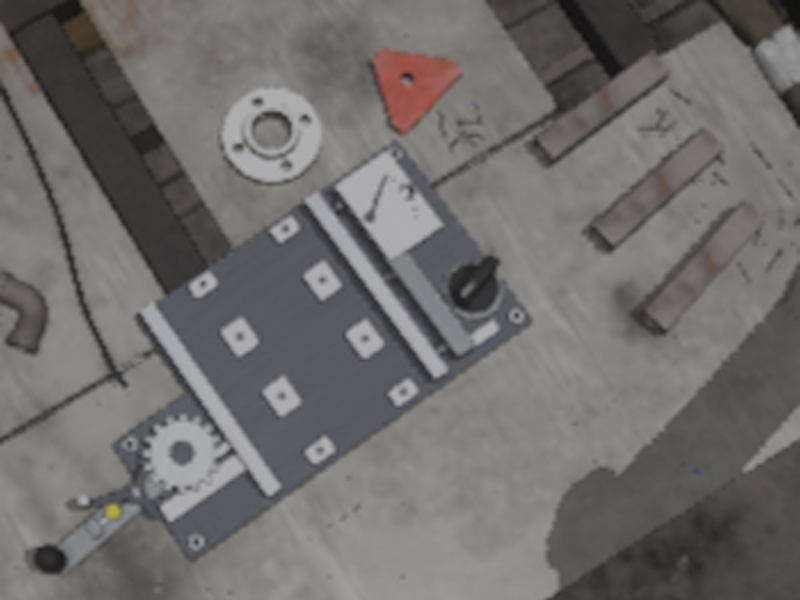

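View pics/sc1.png

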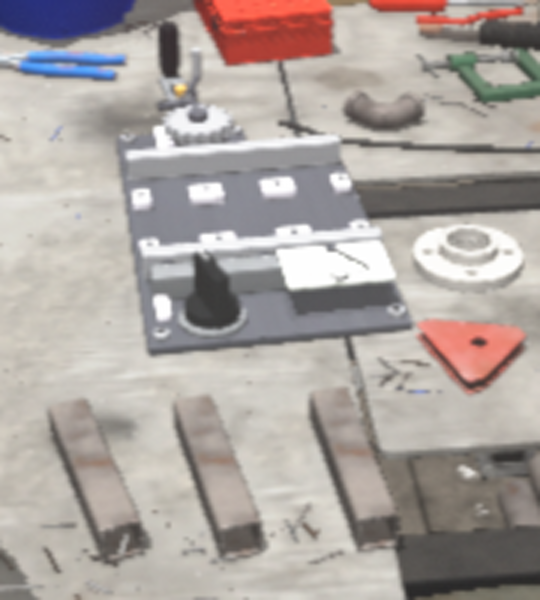

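```bash
cat > h.py <<'E'
from station import arm, snapshot, camera_info, ticket
import cv2, numpy as np
from scipy.spatial.transform import Rotation as Ro
def w(cam,u,v,z):
    c=camera_info(cam);R=c["R"];t=c["t"]
    d=R.T@np.array([(u-c["cx"])/c["fx"],(v-c["cy"])/c["fy"],1]);o=-R.T@t
    return o+d*(z-o[2])/d[2]
def px(cam,X):
    c=camera_info(cam);p=c["R"]@np.array(X)+c["t"]
    return c["cx"]+c["fx"]*p[0]/p[2], c["cy"]+c["fy"]*p[1]/p[2]
E
python3 - <<'E'
from h import *
def T(a,z): return w("top",220+a[0]/3.2,120+a[1]/3.2,z)
def S(a,z): return w("side",220+a[0]/3,140+a[1]/3,z)
np.set_printoptions(precision=4,suppress=True)
P=[(203,284),(240,336),(282,396),(319,450),(286,229),(323,280),(365,339),(403,391)]
for p in P: print("blk",T(p,.022))
print("wheel",T((183,453),.055),"handle",T((50,557),.094),"pin",T((82,500),.083),"pivot yellow",T((113,511),.05))
print("knob disc",T((473,289),.028),"bar ends",T((492,264),.066),T((467,297),.066))
print("S handle",S((170,25),.094),"pin",S((196,50),.083),"wheel",S((199,113),.055),"knob top",S((204,256),.066))
for q in [[(532,145),(655,55),(668,75),(548,160)],[(590,230),(707,132),(722,148),(610,247)],[(640,315),(745,205),(760,215),(662,332)]]:
    c=[T(p,.03) for p in q]; print("tube",np.mean(c,0),c)
for q in [[(48,405),(85,398),(143,540),(100,552)],[(174,403),(212,397),(262,545),(222,550)],[(308,395),(345,387),(397,510),(357,520)]]:
    c=[S(p,.03) for p in q]; print("tubeS",np.mean(c,0),c)
E
```

```text
blk [0.6601 0.0562 0.022 ]
blk [0.598  0.0519 0.022 ]
blk [0.5278 0.0476 0.022 ]
blk [0.4663 0.0444 0.022 ]
blk [ 0.6656 -0.0399  0.022 ]
blk [ 0.6037 -0.0439  0.022 ]
blk [ 0.5337 -0.0479  0.022 ]
blk [ 0.4726 -0.0521  0.022 ]
wheel [0.5245 0.1541 0.055 ] handle [0.4999 0.2993 0.094 ] pin [0.5305 0.2519 0.083 ] pivot yellow [0.5128 0.2348 0.05  ]
knob disc [ 0.5204 -0.1606  0.028 ] bar ends [ 0.5254 -0.1808  0.066 ] [ 0.5109 -0.1438  0.066 ]
S handle [0.5061 0.2858 0.094 ] pin [0.5316 0.2399 0.083 ] wheel [0.529  0.1435 0.055 ] knob top [ 0.5184 -0.1556  0.066 ]
tube [ 0.6079 -0.366   0.03  ] [array([ 0.6116, -0.2873,  0.03  ]), array([ 0.6267, -0.4427,  0.03  ]), array([ 0.6026, -0.4417,  0.03  ]), array([ 0.5907, -0.2922,  0.03  ])]
tube [ 0.5109 -0.3666  0.03  ] [array([ 0.5107, -0.2877,  0.03  ]), array([ 0.5338, -0.4406,  0.03  ]), array([ 0.5127, -0.4436,  0.03  ]), array([ 0.4866, -0.2946,  0.03  ])]
tube [ 0.425  -0.3592  0.03  ] [array([ 0.4164, -0.2816,  0.03  ]), array([ 0.4536, -0.4293,  0.03  ]), array([ 0.4379, -0.4359,  0.03  ]), array([ 0.3919, -0.29  ,  0.03  ])]
tubeS [ 0.4265 -0.3782  0.03  ] [array([ 0.3925, -0.2994,  0.03  ]), array([ 0.42  , -0.2936,  0.03  ]), array([ 0.4608, -0.4556,  0.03  ]), array([ 0.4326, -0.4641,  0.03  ])]
tubeS [ 0.5133 -0.3874  0.03  ] [array([ 0.4866, -0.3072,  0.03  ]), array([ 0.5154, -0.3028,  0.03  ]), array([ 0.5387, -0.4689,  0.03  ]), array([ 0.5122, -0.4709,  0.03  ])]
tubeS [ 0.6106 -0.3763  0.03  ] [array([ 0.5879, -0.3081,  0.03  ]), array([ 0.6171, -0.3011,  0.03  ]), array([ 0.633 , -0.4444,  0.03  ]), array([ 0.6045, -0.4515,  0.03  ])]
```

```bash
cat > ov.py <<'E'
from h import *
tubes=[(.609,-.371,.10),(.512,-.374,.155),(.426,-.368,.26)]
psi=.06
L2=np.array([.5652,.012])
def fr(o,psi,a,b): return (o[0]+a*np.cos(psi)-b*np.sin(psi), o[1]+a*np.sin(psi)+b*np.cos(psi))
def draw(cam,img,reg,k,fn):
    x0,x1,y0,y1=reg
    im=cv2.resize(img[y0:y1,x0:x1],None,fx=k,fy=k,interpolation=cv2.INTER_CUBIC)
    def P(X):
        u,v=px(cam,X); return (int(round((u+.5-x0)*k)),int(round((v+.5-y0)*k)))
    for x,y,a in tubes:
        for z in(0,.03):
            c=[P((*fr((x,y),a,i*.015,j*.075),z)) for i,j in((1,1),(1,-1),(-1,-1),(-1,1))]
            cv2.polylines(im,[np.array(c)],True,(0,255,0) if z else (255,100,0),1)
    for l in(-.07,0,.07):
        c=[P((*fr(L2,psi,l+i*.019,j),.022)) for i,j in((1,.025),(1,-.045),(-1,-.045),(-1,.025))]
        cv2.polylines(im,[np.array(c)],True,(0,255,255),1)
        c=[P((*fr(L2,psi,l+i*.015,j*.075),.010)) for i,j in((1,1),(1,-1),(-1,-1),(-1,1))]
        cv2.polylines(im,[np.array(c)],True,(255,0,255),1)
    return im,P
E
python3 - <<'E'
from ov import *
for cam,reg,k,n in(("top",(220,470,120,300),3.2,"t"),("side",(220,400,140,340),3,"s")):
    im,P=draw(cam,cv2.imread(f"pics/{cam}0.png"),reg,k,n)
    cv2.imwrite(f"pics/ov_{n}.png",im)
E
```

```text
(no output)
```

View pics/ov_t.png

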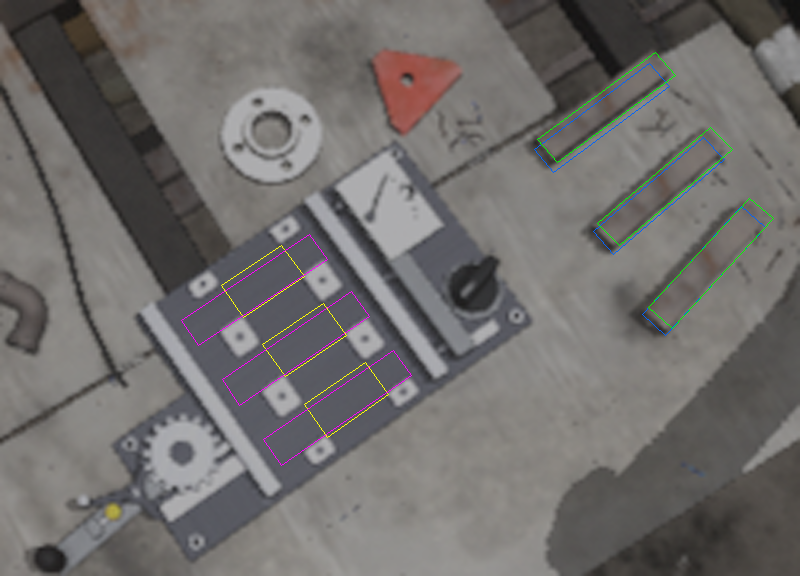

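View pics/ov_s.png

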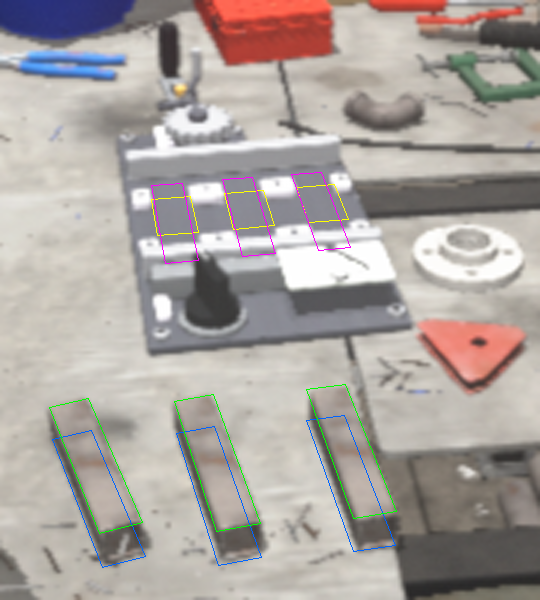

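```bash
cat >> h.py <<'E'
def q(psi):
    c,s=np.cos(psi),np.sin(psi)
    return Ro.from_matrix(np.array([[0,c,s],[0,s,-c],[-1,0,0]])).as_quat()
def bq(x,y,z,psi):
    "choose psi or psi+pi by joint-7 comfort"
    best=None;j0=np.array(arm.read_joint_positions())
    for a in(psi,psi+np.pi):
        j=arm.ik([x,y,z],q(a))
        if j is None: continue
        cost=np.abs(np.array(j)-j0).max()+ (10 if abs(j[6])>2.6 else 0)
        if best is None or cost<best[0]: best=(cost,a,j)
    return best
def fr(o,psi,a,b): return np.array([o[0]+a*np.cos(psi)-b*np.sin(psi), o[1]+a*np.sin(psi)+b*np.cos(psi)])
PSI=.06; L2=np.array([.5642,.012])
def shot(n,tag):
    im=snapshot(n); cv2.imwrite(f"pics/{n}{tag}.png",im); return im
def zoom(n,tag,reg,k=3):
    im=shot(n,tag); x0,x1,y0,y1=reg
    cv2.imwrite(f"pics/{n}{tag}z.png",cv2.resize(im[y0:y1,x0:x1],None,fx=k,fy=k,interpolation=cv2.INTER_CUBIC))
def st(m=""):
    print(m,"t=%.1f"%arm.read_time(),np.round(arm.read_tool_pos(),4),"F",np.round(arm.read_ft_force(),1),"op %.3f"%arm.read_opening())
def pick(x,y,psi):
    p=fr((x,y),psi,0,-.010)
    c,a,j=bq(p[0],p[1],.22,psi); print("psi",a,np.round(j,2))
    arm.move_gripper(.85)
    arm.movep([p[0],p[1],.22],q(a)); 
    arm.line_to([p[0],p[1],.12],.25); arm.line_to([p[0],p[1],.079],.08)
    st("down"); arm.move_gripper(0.,60); st("grip")
    arm.line_to([p[0],p[1],.20],.2); st("up")
    return a
def place(lane):
    o=fr(L2,PSI,(lane-2)*.07,-.010)
    c,a,j=bq(o[0],o[1],.20,PSI)
    arm.movep([o[0],o[1],.20],q(a)); st("over")
    arm.line_to([o[0],o[1],.12],.2); arm.line_to([o[0],o[1],.092],.04); st("low")
E
python3 - <<'E'
from h import *
pick(.609,-.369,.10)
zoom("side","1",(220,400,140,340)); 
E
```

```text
psi 0.1 [ 0.68  0.82 -0.32  1.28  0.26  1.08  0.43]
down t=3.3 [ 0.6101 -0.3789  0.0787] F [-0.  -0.2  0.1] op 0.847
grip t=3.7 [ 0.6106 -0.3792  0.08  ] F [-0.   1.1  3.1] op 0.339
up t=4.5 [ 0.6088 -0.3785  0.1981] F [ 0.2 -0.1 -2.4] op 0.333
```

View pics/side1z.png

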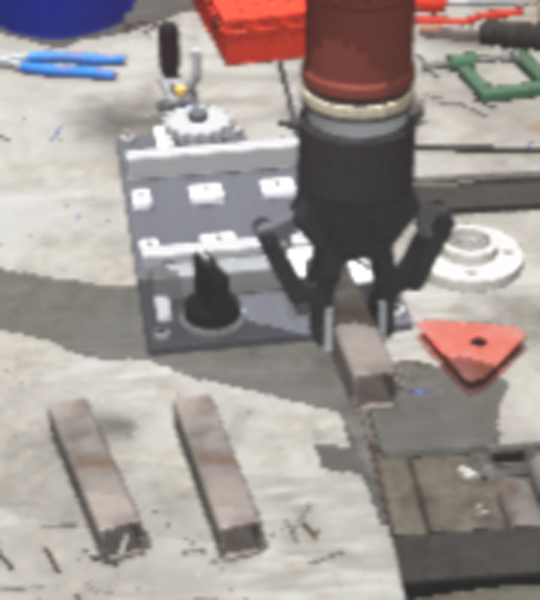

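The far tube is held level, near pixel (360,340) in the zoom. I'll place it in lane 3.

```bash
python3 - <<'E'
from h import *
place(3)
zoom("side","2",(220,400,140,340)); zoom("top","2",(220,470,120,300),3.2)
E
```

```text
over t=6.0 [0.635  0.0035 0.1998] F [ 0.5 -0.5 -1.7] op 0.340
low t=7.4 [0.6349 0.0063 0.0921] F [ 0.5 -0.4 -1.9] op 0.339
```

View pics/side2z.png

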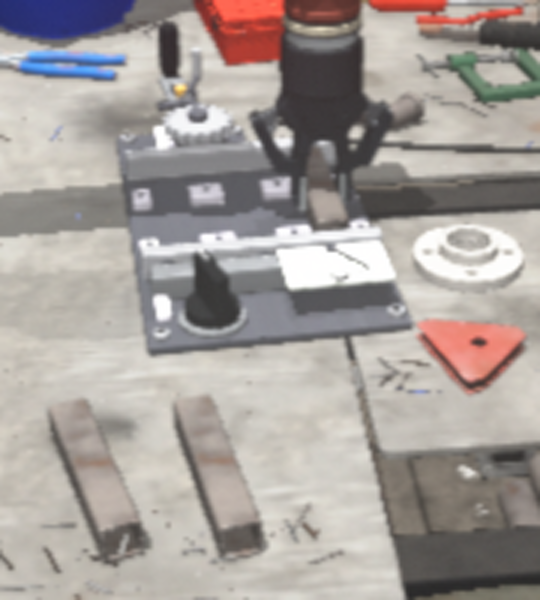

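View pics/top2z.png

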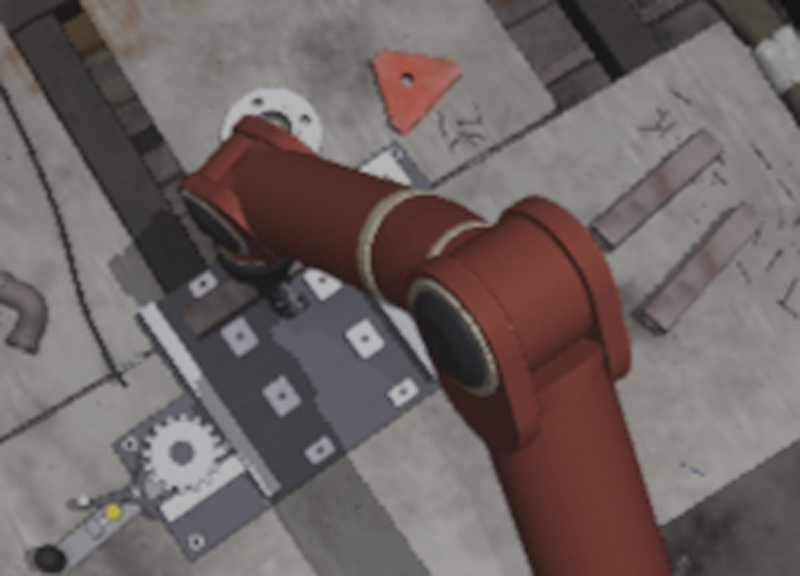

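```bash
cat >> h.py <<'E'
def release():
    p=np.array(arm.read_tool_pos())
    for z in(.090,.0885,.087):
        arm.line_to([p[0],p[1],z],.03); f=arm.read_ft_force(); st("z%.4f"%z)
        if f[2]>3: break
    arm.move_gripper(.62); st("rel")
    arm.line_to([p[0],p[1],.20],.2)
E
python3 - <<'E'
from h import *
release()
zoom("side","3",(220,400,140,340)); zoom("top","3",(220,470,120,300),3.2)
E
```

```text
z0.0900 t=7.7 [0.6349 0.0063 0.09  ] F [ 0.3 -0.  -1.3] op 0.337
z0.0885 t=8.0 [0.635  0.0063 0.0899] F [-2.3 -0.6  4.9] op 0.338
rel t=8.3 [0.6351 0.0063 0.0885] F [-0.8 -0.1 -1.1] op 0.621
```

View pics/side3z.png

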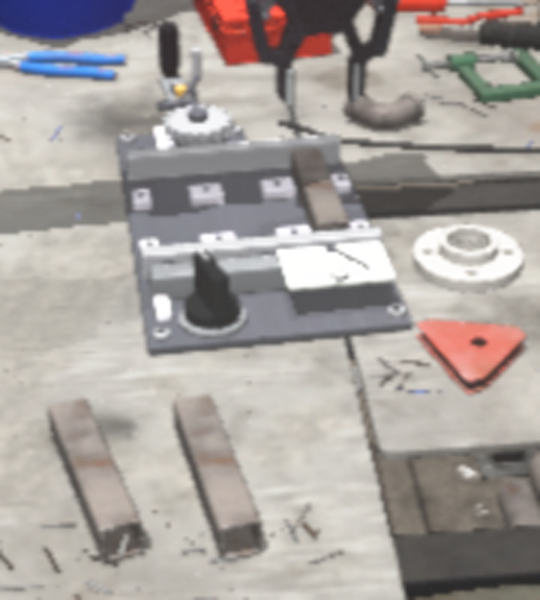

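Tube lies in lane 3 between the blocks (zoom 320,190). Next is the middle tube.

```bash
python3 - <<'E'
from h import *
pick(.511,-.372,.155)
place(2); zoom("side","4",(220,400,140,340))
E
```

```text
psi 0.155 [ 0.81  0.7  -0.36  1.55  0.29  0.94  0.52]
down t=12.2 [ 0.5126 -0.3818  0.0787] F [-1.3  0.2  0.3] op 0.851
grip t=12.6 [ 0.5132 -0.3821  0.0799] F [1.  0.  3.3] op 0.336
up t=13.4 [ 0.5113 -0.3815  0.1983] F [-0.9 -0.8 -3.9] op 0.335
over t=14.8 [ 5.650e-01 -1.000e-04  1.997e-01] F [-0.7  0.6 -2.6] op 0.337
low t=16.2 [0.5649 0.0021 0.092 ] F [-0.5 -1.  -2. ] op 0.338
```

View pics/side4z.png

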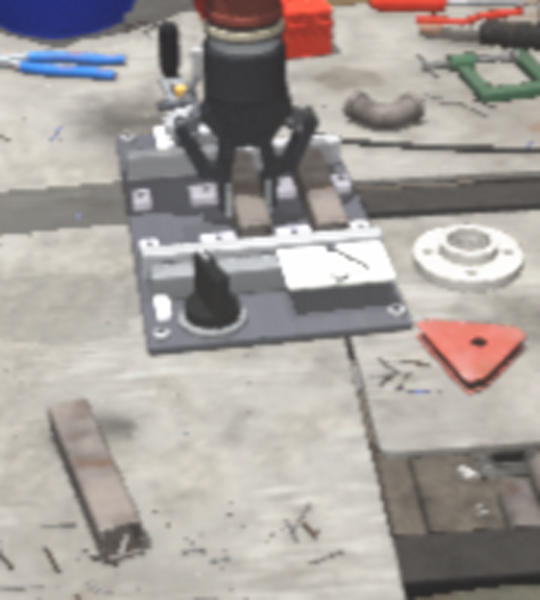

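The tube is in lane 2 (zoom 252,205). I'll release it, pick the third and hold it over lane 1.

```bash
python3 - <<'E'
from h import *
release()
zoom("top","5",(220,470,120,300),3.2)
zoom("side","5a",(220,400,140,340))
E
```

```text
z0.0900 t=16.5 [0.565 0.002 0.09 ] F [ 0.1 -0.3 -1.8] op 0.339
z0.0885 t=16.8 [0.5651 0.0021 0.0898] F [-2.4  0.   6.3] op 0.334
rel t=17.1 [0.5652 0.0021 0.0885] F [ 0.3 -0.  -0.7] op 0.620
```

View pics/side5az.png

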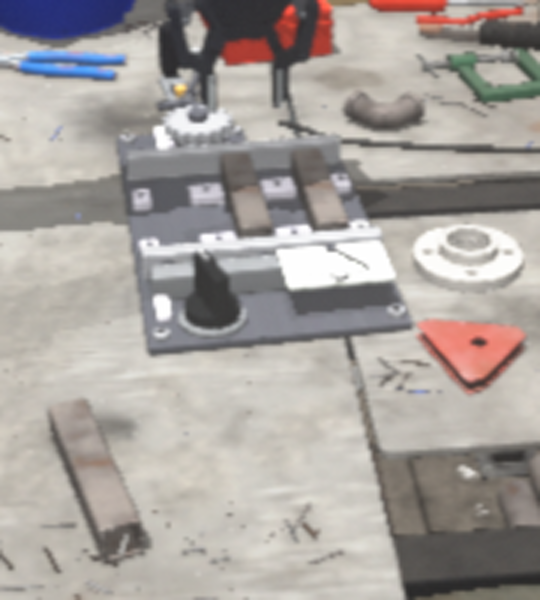

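Lanes 2 and 3 are filled, and the last tube hasn't moved (zoom 98,480).

```bash
python3 - <<'E'
from h import *
pick(.425,-.366,.26)
place(1); zoom("side","6",(220,400,140,340))
E
```

```text
psi 0.26 [ 0.95  0.62 -0.42  1.76  0.32  0.84  0.64]
down t=21.0 [ 0.4277 -0.3756  0.079 ] F [-0.5 -0.5  0.1] op 0.849
grip t=21.4 [ 0.428  -0.3759  0.0797] F [0.3 0.3 3.4] op 0.340
up t=22.2 [ 0.4264 -0.3752  0.1986] F [ 0.3  1.2 -3.5] op 0.337
over t=23.6 [ 0.495  -0.0038  0.1996] F [ 0.7 -0.8 -2.4] op 0.338
low t=25.0 [ 0.495  -0.0021  0.092 ] F [-1.  -0.3 -3.1] op 0.336
```

View pics/side6z.png

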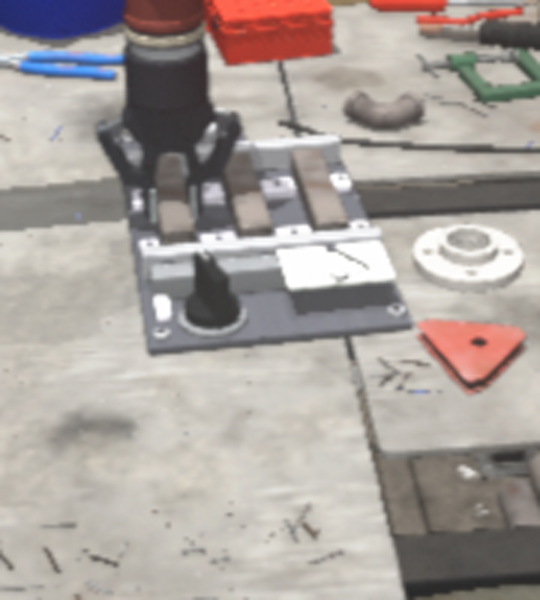

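Third tube sits over lane 1 (zoom 175,205). Releasing it, then checking with the arm out of the way.

```bash
python3 - <<'E'
from h import *
release()
p=arm.read_tool_pos(); arm.line_to([.47,-.25,.3],.4)
arm.pause(.3)
zoom("top","7",(220,380,150,310),3.7)
zoom("side","7",(240,360,140,260),5)
st()
E
```

```text
z0.0900 t=25.3 [ 0.4951 -0.0021  0.09  ] F [-0.  -0.  -2.5] op 0.333
z0.0885 t=25.6 [ 0.4952 -0.0021  0.0896] F [-1.9 -0.6  7.3] op 0.341
rel t=25.9 [ 0.4952 -0.0021  0.0885] F [ 0.1 -0.  -0.2] op 0.620
 t=27.9 [ 0.4702 -0.2491  0.2998] F [-1.1 -0.2 -0.1] op 0.618
```

View pics/top7z.png

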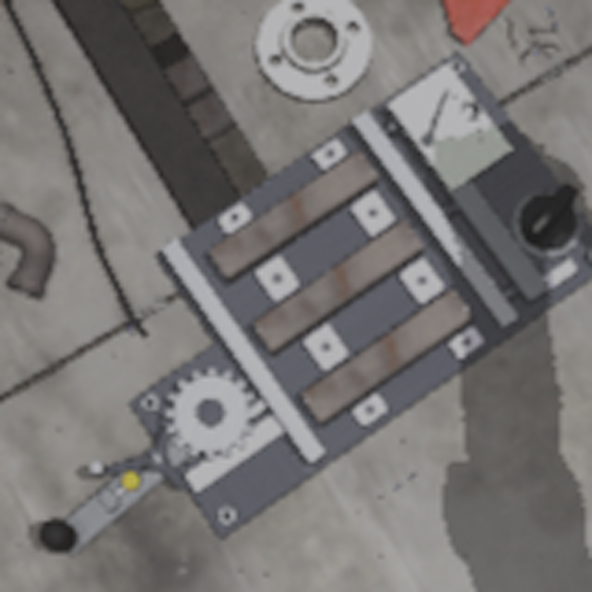

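View pics/side7z.png

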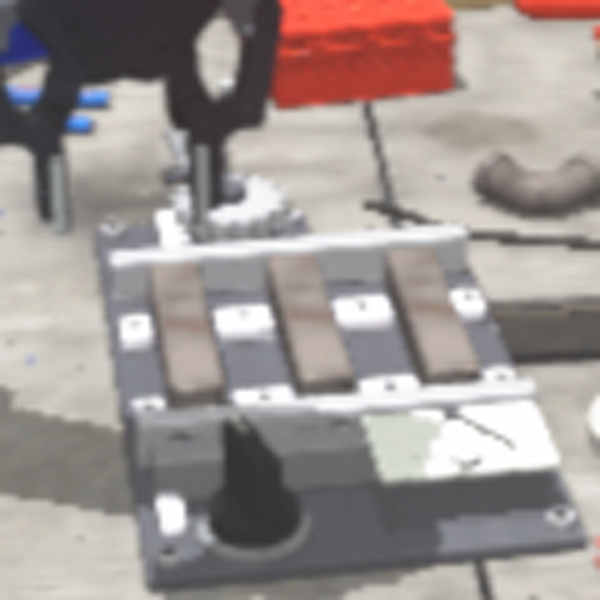

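```bash
python3 - <<'E'
from h import *
def c(X): u,v=px("side",X); return (round((u-220)*3,1),round((v-140)*3,1))
print("handle top",c((.4999,.2993,.094)),"bot",c((.4999,.2993,.030)))
print("pin top",c((.5305,.2519,.083)),"bot",c((.5305,.2519,.048)))
print("nut",c((.5245,.1541,.055)), "knob",c((.517,-.160,.066)))
im=cv2.imread("pics/side5a.png")
im0=cv2.imread("pics/side0.png")[130:200,255:325]
cv2.imwrite("pics/lev.png",cv2.resize(im0,(560,560),interpolation=cv2.INTER_CUBIC))
def c8(X): u,v=px("side",X); return (round((u-255)*8),round((v-130)*8))
print(c8((.4999,.2993,.094)),c8((.4999,.2993,.030)),c8((.5305,.2519,.083)),c8((.5305,.2519,.048)),c8((.5245,.1541,.055)))
E
```

```text
handle top (np.float64(163.9), np.float64(20.6)) bot (np.float64(166.4), np.float64(74.4))
pin top (np.float64(194.4), np.float64(45.6)) bot (np.float64(195.5), np.float64(75.7))
nut (np.float64(194.0), np.float64(108.7)) knob (np.float64(202.6), np.float64(258.8))
(157, 135) (164, 278) (238, 202) (241, 282) (237, 370)
```

View pics/lev.png

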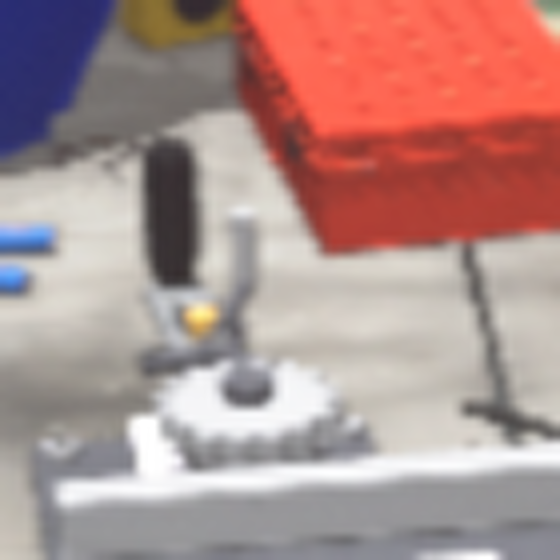

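```bash
cat >> h.py <<'E'
H=np.array([.527,.152])
def lp(th,r,off):
    "point at lever angle th, r along lever, off to far side"
    a=PSI+th; return H+r*np.array([-np.sin(a),np.cos(a)])+off*np.array([np.cos(a),np.sin(a)])
E
python3 - <<'E'
from h import *
th=.11
arm.move_gripper(0.,40)
p=lp(th,.096,.058); c,a,j=bq(p[0],p[1],.25,PSI+th); print(a,np.round(j,2))
arm.movep([p[0],p[1],.25],q(a)); arm.line_to([*p,.133],.2); st("at")
for off in(.045,.035,.025,.015,.008,.003):
    arm.line_to([*lp(th,.096,off),.133],.05); st(off)
zoom("side","8",(240,360,120,240),5)
arm.line_to([*lp(th,.096,.05),.133],.2); arm.line_to([*lp(th,.096,.05),.25],.3)
arm.line_to([.52,-.1,.3],.4)
zoom("top","8",(210,310,220,320),6);zoom("side","9",(255,325,130,200),8)
st()
E
```

```text
0.16999999999999998 [-0.19  0.66 -0.45  1.57  0.33  0.99 -0.57]
at t=31.0 [0.5688 0.2566 0.134 ] F [-0.6 -0.3 -0.1] op -0.005
0.045 t=31.4 [0.5549 0.2544 0.1337] F [-0.1 -0.2  1.6] op -0.003
0.035 t=31.8 [0.5451 0.2525 0.1331] F [ 1.2 -0.4  1.2] op -0.006
0.025 t=32.1 [0.5347 0.2507 0.1329] F [-0.  -1.1 -0.4] op -0.001
0.015 t=32.5 [0.525  0.2491 0.133 ] F [ 0.5 -0.5  0.6] op -0.001
0.008 t=32.8 [0.5183 0.248  0.133 ] F [ 0.2  0.2 -0.7] op -0.002
0.003 t=33.0 [0.5135 0.247  0.133 ] F [ 0.9 -0.3  0. ] op 0.000
 t=35.1 [ 0.5201 -0.0968  0.2995] F [ 0.1  1.2 -0.1] op -0.003
```

View pics/side8z.png

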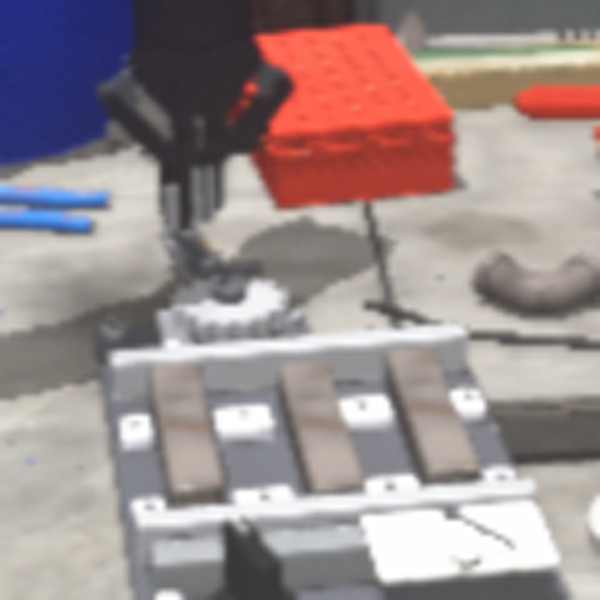

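View pics/top8z.png

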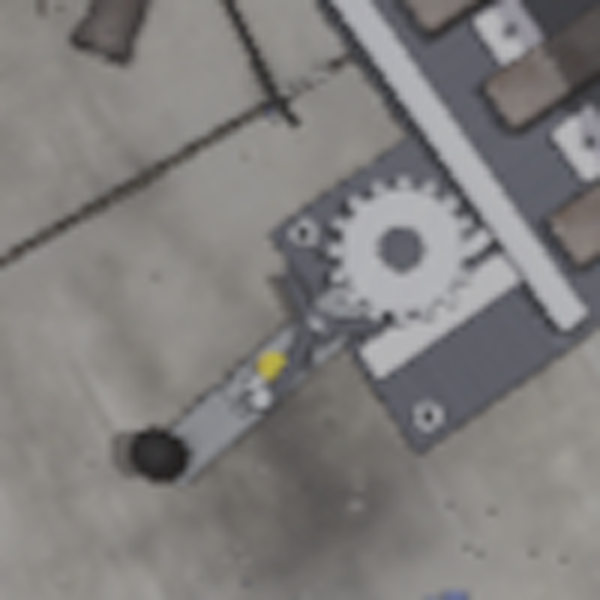

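View pics/side9z.png

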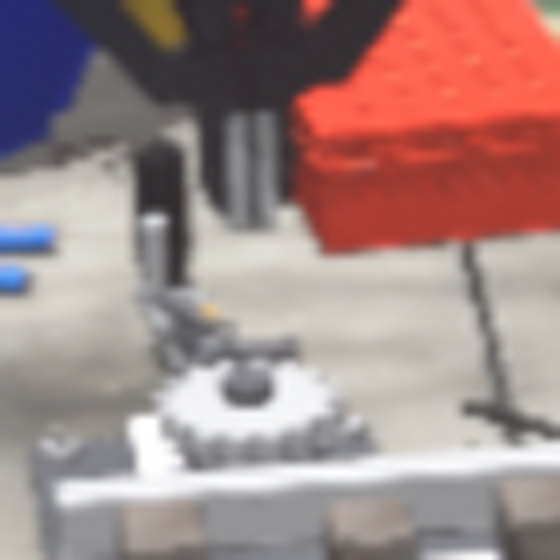

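The pin now stands on the robot's side of the lever (top zoom 260,397), so the pawl is flipped. The middle tube looks shifted, so I'll check it.

```bash
python3 - <<'E'
from h import *
im=cv2.imread("pics/top8.png")
arm.line_to([.47,-.25,.3],.4)
zoom("top","10",(220,380,150,310),3.7)
zoom("side","10",(240,360,140,260),5)
E
```

```text
(no output)
```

View pics/top10z.png

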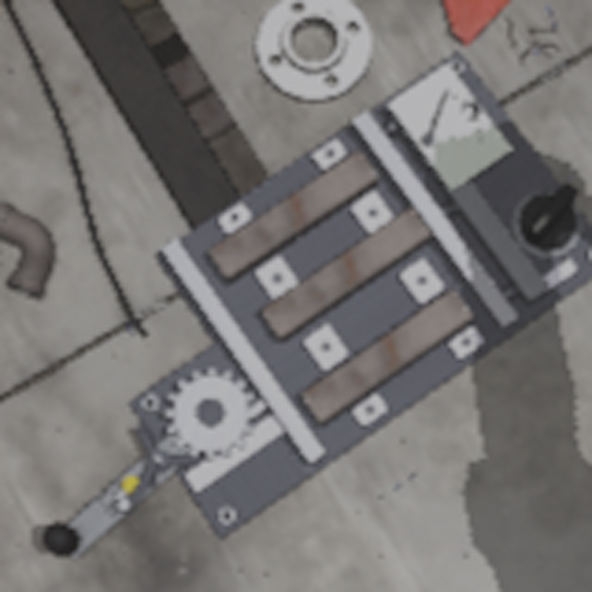

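View pics/side10z.png

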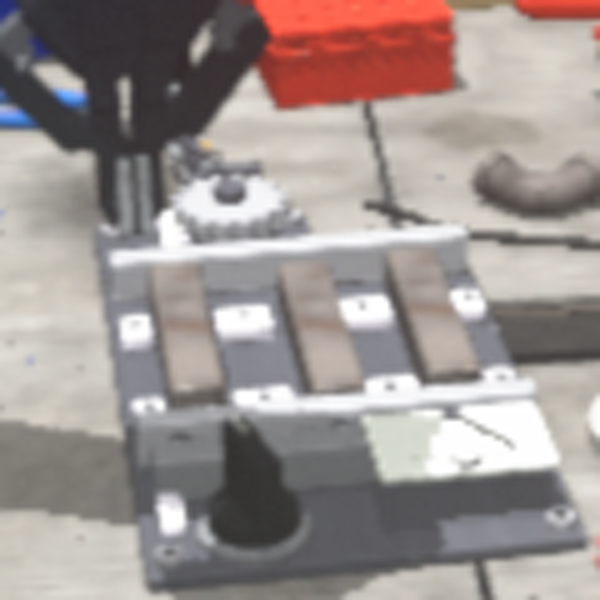

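```bash
python3 - <<'E'
from h import *
for cam,reg,k in(("top",(280,380,180,260),6),("side",(265,345,180,230),8)):
    x0,x1,y0,y1=reg; im=cv2.resize(cv2.imread(f"pics/{cam}10.png")[y0:y1,x0:x1],None,fx=k,fy=k,interpolation=cv2.INTER_CUBIC)
    for dx,dy,l,col in((.004,-.009,0,(0,255,0)),(0,0,.07,(0,255,255)),(0,0,-.07,(0,255,255))):
        pts=[px(cam,(*fr(L2,PSI,l+dx+i*.015,dy+j*.075),.040)) for i,j in((1,1),(1,-1),(-1,-1),(-1,1))]
        pts=np.array([[(u+.5-x0)*k,(v+.5-y0)*k] for u,v in pts]).round().astype(int)
        cv2.polylines(im,[pts],True,col,1)
    cv2.imwrite(f"pics/ck_{cam}.png",im)
E
```

```text
(no output)
```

View pics/ck_top.png

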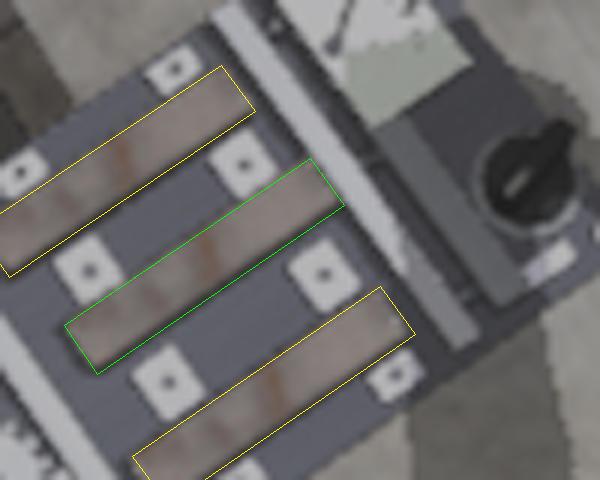

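View pics/ck_side.png

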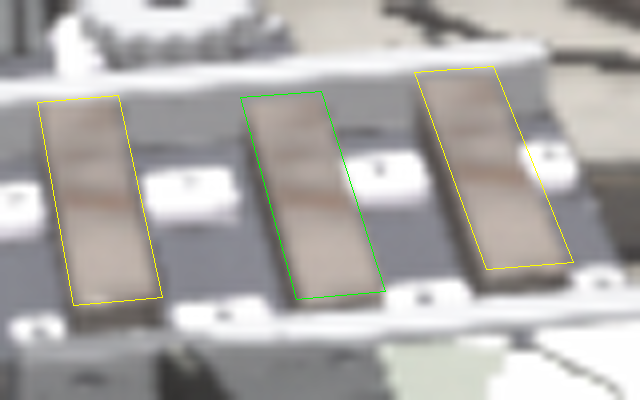

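The knocked tube rests flush against the far guide of lane 2. It is still on the lane floor, about +4 mm across and -9 mm along, so it's within limits. Next, the lever.

```bash
python3 - <<'E'
from h import *
p=w("top",220+60/3.7,150+539/3.7,.094)[:2]+[.0025,-.004]
d=p-H; th=np.arctan2(-d[0],d[1])-PSI; print(p,np.hypot(*d),th)
pp=lp(th,.15,0); c,a,j=bq(*pp,.119,PSI+th); k=a-PSI-th; print(k,np.round(j,2))
for t in np.linspace(-.77,.77,8):
    r=arm.ik([*lp(t,.15,0),.119],q(PSI+t+k)); print(round(t,2),None if r is None else np.round(r,2))
arm.move_gripper(.62)
arm.movep([*pp,.25],q(a)); arm.line_to([*pp,.119],.15); st("down")
arm.move_gripper(.37,20); st("straddle")
zoom("top","11",(190,310,200,320),5);zoom("side","11",(240,340,100,200),6)
E
```

```text
[0.49763413 0.2960614 ] 0.14702394506621658 0.14108778585162496
0.0 [-0.33  0.78 -0.41  1.8   0.47  0.66 -0.81]
-0.77 [-0.33  0.86 -0.18  1.5   0.19  0.8  -1.3 ]
-0.55 [-0.34  0.85 -0.25  1.55  0.26  0.78 -1.18]
-0.33 [-0.34  0.83 -0.31  1.62  0.34  0.75 -1.07]
-0.11 [-0.33  0.81 -0.37  1.7   0.41  0.71 -0.96]
0.11 [-0.33  0.78 -0.41  1.79  0.46  0.67 -0.83]
0.33 [-0.32  0.75 -0.43  1.88  0.51  0.62 -0.68]
0.55 [-0.3   0.73 -0.46  1.97  0.57  0.58 -0.54]
0.77 [-0.28  0.7  -0.47  2.06  0.62  0.53 -0.38]
down t=39.4 [0.4975 0.2994 0.1199] F [ 0.8 -0.   0.2] op 0.622
straddle t=39.7 [0.4972 0.299  0.1195] F [ 0.3  0.9 -0.2] op 0.366
```

View pics/side11z.png

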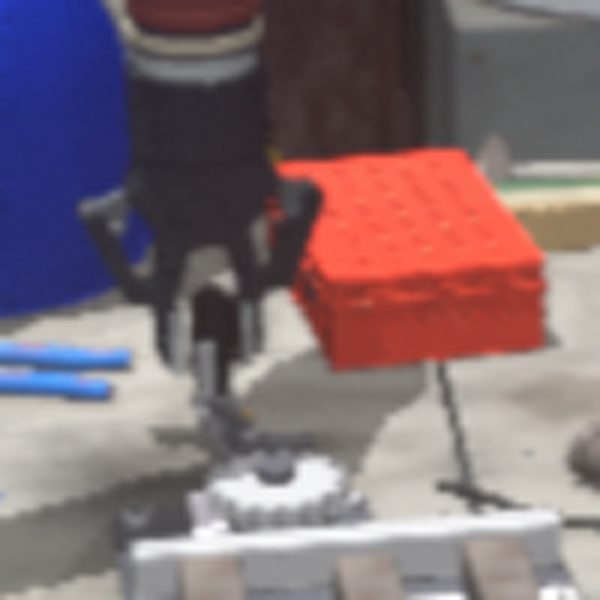

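```bash
python3 - <<'E'
from h import *
for n,u,v,z in(("box",198,290,.05),("box",165,260,.05),("box",145,333,.05),("elbow",226,217,.02),("elb",229,227,.02)): print(n,w("top",u,v,z))
print(lp(-.77,.15,0))
E
```

```text
box [0.57317987 0.39059448 0.05      ]
box [0.70041847 0.43237638 0.05      ]
box [0.54484122 0.57475547 0.05      ]
elbow [0.72954121 0.21889338 0.02      ]
elb [0.69744605 0.22609069 0.02      ]
[0.62477507 0.26575428]
```

```bash
cat >> h.py <<'E'
def swing(t0,t1,step,lim=16,v=.15):
    n=int(np.ceil(abs(t1-t0)/step)); ts=np.linspace(t0,t1,n+1)[1:]; m=0
    for t in ts:
        arm.line_to([*lp(t,.15,0),.119],v,ori=q(PSI+t))
        f=np.array(arm.read_ft_force())[:2]; a=PSI+t
        ft=f@[np.cos(a),np.sin(a)]; frd=f@[-np.sin(a),np.cos(a)]; m=max(m,abs(ft))
        if abs(ft)>lim or abs(frd)>25: print("STOP at",round(t,3),"ft %.1f fr %.1f"%(ft,frd)); return t
    print("reached",t1,"max ft %.1f last %.1f fr %.1f t=%.1f"%(m,ft,frd,arm.read_time())); return t1
E
python3 - <<'E'
from h import *
t=swing(.14,.77,.05)
zoom("top","12",(190,310,200,320),5)
t=swing(t,-.77,.12)
zoom("side","12",(240,360,120,240),5)
zoom("top","13",(190,310,200,320),5)
E
```

```text
reached 0.77 max ft 2.6 last 1.8 fr 0.7 t=43.0
reached -0.77 max ft 2.9 last -2.9 fr 1.0 t=46.6
```

View pics/side12z.png

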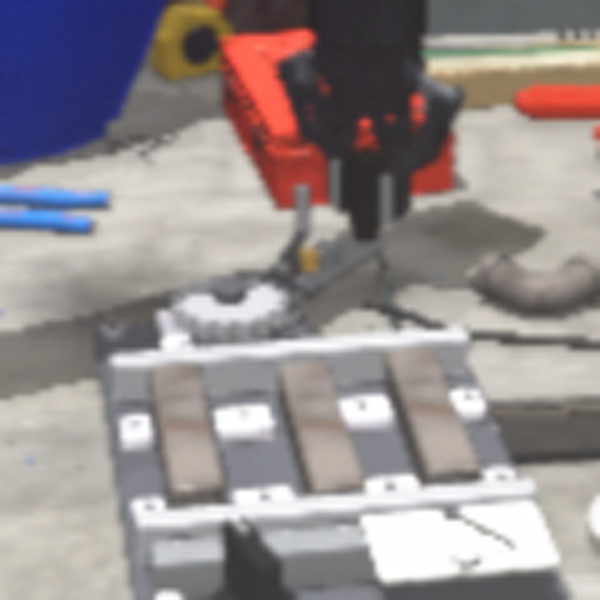

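View pics/top13z.png

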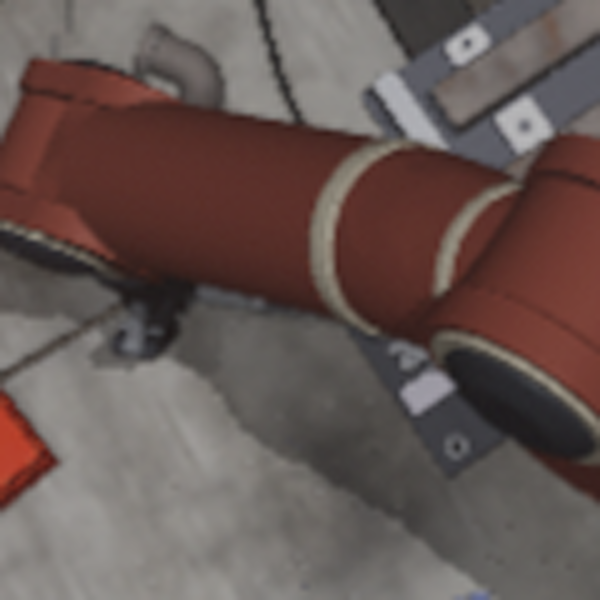

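```bash
python3 - <<'E'
from h import *
t=swing(-.77,.77,.05)
zoom("side","14",(240,360,120,240),5); zoom("top","14",(190,310,200,320),5)
E
python3 -c "
import cv2,numpy as np
a=[cv2.imread('pics/side%s.png'%n)[170:235,255:345] for n in('10','12','14')]
cv2.imwrite('pics/cmp.png',cv2.resize(np.vstack(a),None,fx=3,fy=3,interpolation=cv2.INTER_CUBIC))"
```

```text
reached 0.77 max ft 2.5 last 2.5 fr -0.6 t=54.4
```

View pics/cmp.png

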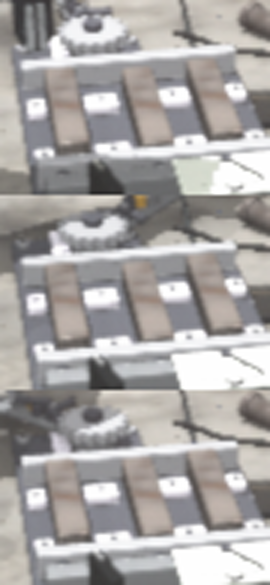

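View pics/top14z.png

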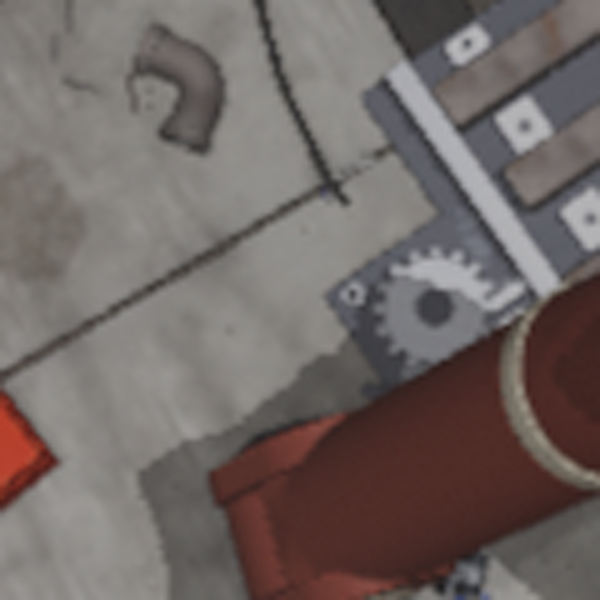

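The jaw is moving, and the bar has shifted about 3 px toward the tubes. Continuing strokes.

```bash
python3 - <<'E'
from h import *
t=swing(.77,-.77,.12)
t=swing(t,.77,.05)
zoom("top","15",(190,310,200,320),5)
t2=swing(t,-.77,.12)
shot("side","15")
E
python3 -c "
import cv2,numpy as np
a=[cv2.imread('pics/side%s.png'%n)[170:235,255:345] for n in('10','14','15')]
cv2.imwrite('pics/cmp2.png',cv2.resize(np.vstack(a),None,fx=3,fy=3,interpolation=cv2.INTER_CUBIC))"
```

```text
reached -0.77 max ft 1.7 last -1.7 fr 1.3 t=58.0
reached 0.77 max ft 8.7 last 8.7 fr 0.1 t=65.7
reached -0.77 max ft 2.3 last -2.3 fr 1.1 t=69.2
```

View pics/cmp2.png

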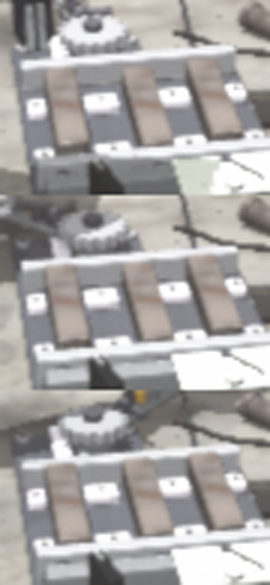

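View pics/top15z.png

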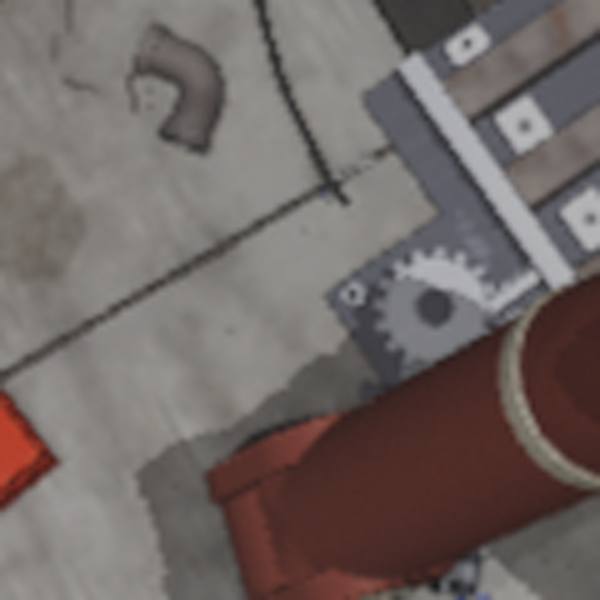

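```bash
python3 - <<'E'
from h import *
t=swing(-.77,.77,.04,lim=14)
zoom("top","16",(190,310,200,320),5)
t2=swing(t,-.77,.12)
shot("side","16")
E
```

```text
STOP at -0.296 ft 17.2 fr 2.8
reached -0.77 max ft 6.8 last -2.1 fr 1.2 t=73.4
```

View pics/top16z.png

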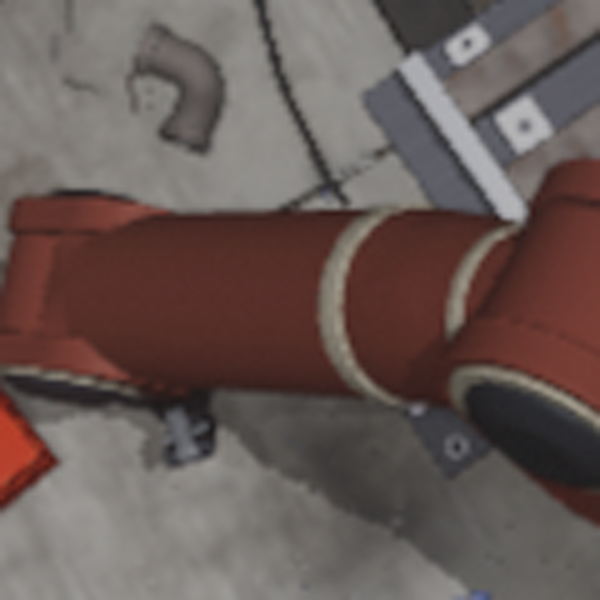

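The pull stopped hard at -0.30. I'll measure the jaw travel and repeat the pull a bit harder to confirm.

```bash
python3 - <<'E'
from h import *
a=w("top",220+172/3.7,150+245/3.7,.035);b=w("top",190+413/5,200+58/5,.035);print(a,b,np.linalg.norm(a-b))
t=swing(-.77,.77,.03,lim=28,v=.08)
st(); zoom("top","17",(190,310,200,320),5)
t2=swing(t,-.77,.12); st()
E
```

```text
[0.6635276  0.11258724 0.035     ] [0.66633111 0.08960821 0.035     ] 0.023149418140655992
STOP at -0.178 ft 30.8 fr 3.4
 t=78.5 [0.5598 0.2967 0.1189] F [ 31.   -0.2 -19.3] op 0.367
STOP at -0.296 ft 16.7 fr 1.0
 t=78.8 [0.5707 0.2943 0.1192] F [16.5 -3.  -8.8] op 0.370
```

View pics/top17z.png

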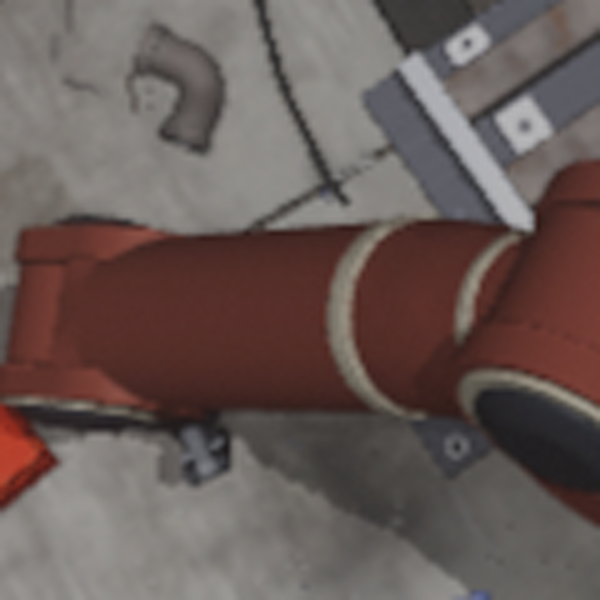

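```bash
python3 - <<'E'
from h import *
t=swing(-.296,-.79,.12,lim=40); st()
arm.move_gripper(.62); p=arm.read_tool_pos(); arm.line_to([p[0],p[1],.25],.25)
arm.line_to([.45,.05,.35],.4)
zoom("top","18",(220,400,150,310),3.7)
zoom("side","18",(240,360,120,240),5)
E
```

```text
reached -0.79 max ft 9.0 last -4.7 fr 0.6 t=80.0
 t=80.0 [0.6236 0.2675 0.1188] F [-3.1  3.6 -0. ] op 0.371
```

View pics/top18z.png

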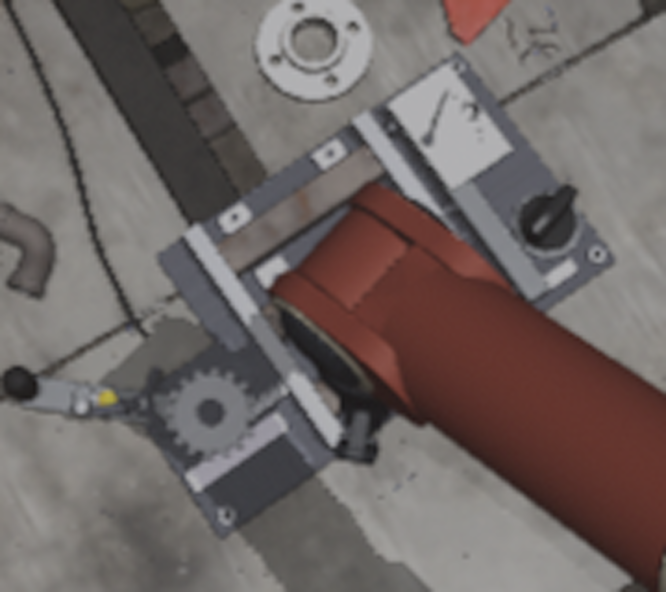

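View pics/side18z.png

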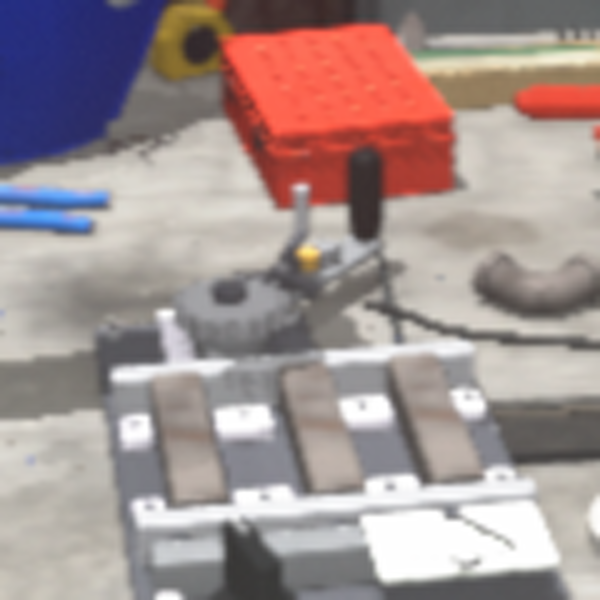

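The lever is at its far stop, the pawl pin is on the robot side and the jaw bears on the tubes. Zooming on knob and dial.

```bash
python3 - <<'E'
import cv2
im=cv2.imread("pics/top18.png")[160:235,315:390]
cv2.imwrite("pics/knob.png",cv2.resize(im,(600,600),interpolation=cv2.INTER_CUBIC))
im=cv2.imread("pics/side18.png")[200:260,260:360]
cv2.imwrite("pics/knobs.png",cv2.resize(im,(800,480),interpolation=cv2.INTER_CUBIC))
E
```

```text
(no output)
```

View pics/knob.png

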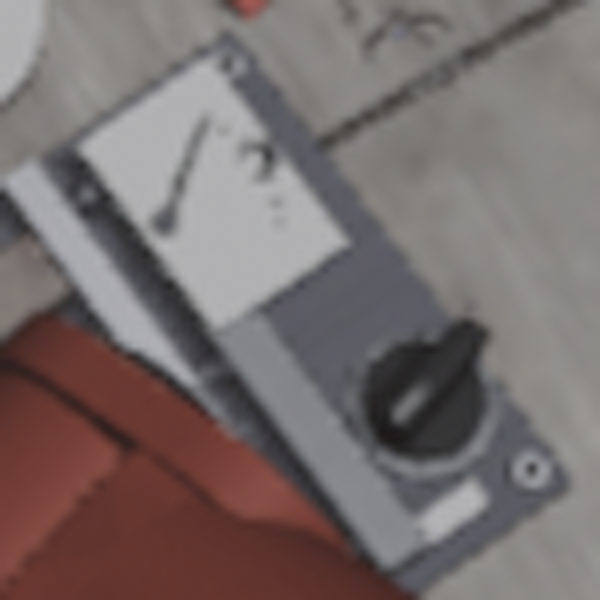

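View pics/knobs.png

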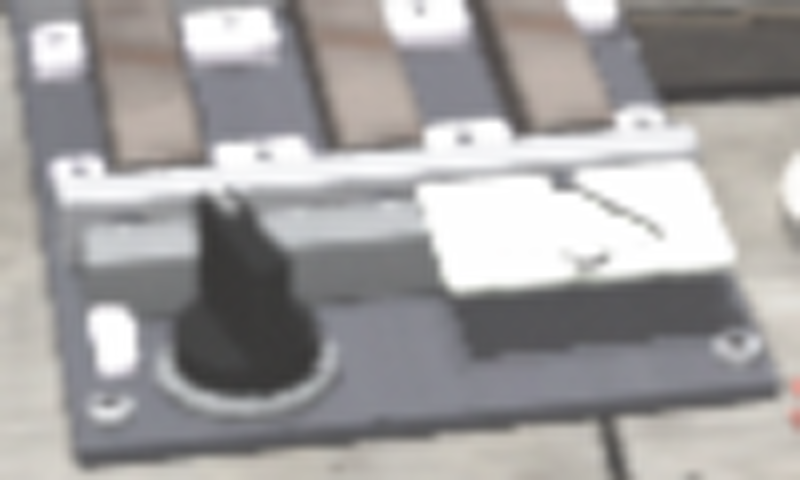

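```bash
python3 - <<'E'
from h import *
def K(a,z): return w("top",315+a[0]/8,160+a[1]/8,z)
c=K((432,382),.066);d=K((422,402),.028);e1=K((388,428),.066);e2=K((480,332),.066)
print(c,d,e1,e2,np.linalg.norm(e1-e2))
v=e2-e1; print("bar angle",np.arctan2(v[1],v[0]))
ks=w("side",260+242/8,200+345/8,.028); print("side disc",ks, "side top mid", w("side",260+235/8,200+215/8,.066))
psi=np.arctan2(v[1],v[0])+np.pi/2; print("psi",psi)
for p in np.arange(psi,psi-3.6,-.4):
    j=arm.ik([c[0],c[1],.108],q(p)); print(round(p,2),None if j is None else np.round(j,2))
E
```

```text
[ 0.51923617 -0.15991701  0.066     ] [ 0.52071308 -0.16051031  0.028     ] [ 0.51295233 -0.1364485   0.066     ] [ 0.52607505 -0.18564018  0.066     ] 0.05091195925104182
bar angle -1.310100166892308
side disc [ 0.52158968 -0.17875613  0.028     ] side top mid [ 0.52138298 -0.16339127  0.066     ]
psi 0.26069615990258854
0.26 [ 0.49  0.75 -0.36  1.91  0.47  0.56  0.08]
-0.14 [ 0.42  0.74 -0.25  1.91  0.34  0.53 -0.2 ]
-0.54 [ 0.38  0.73 -0.19  1.91  0.25  0.52 -0.52]
-0.94 [ 0.36  0.73 -0.15  1.91  0.2   0.51 -0.87]
-1.34 [ 0.33  0.73 -0.11  1.92  0.15  0.51 -1.23]
-1.74 [ 0.31  0.72 -0.07  1.92  0.1   0.5  -1.58]
-2.14 [ 0.26  0.72 -0.    1.92  0.    0.5  -1.88]
-2.54 [ 0.21  0.73  0.08  1.92 -0.11  0.5  -2.17]
-2.94 [ 0.17  0.73  0.13  1.92 -0.18  0.5  -2.5 ]
```

```bash
python3 - <<'E'
from h import *
c=[.520,-.160]; psi=.26
arm.move_gripper(.5)
arm.movep([*c,.22],q(psi)); arm.line_to([*c,.108],.12); st("down")
arm.move_gripper(0.,50); st("grip")
t=arm.read_time(); arm.movep([*c,.108],q(psi-.1)); print(arm.read_time()-t); st()
t=arm.read_time(); arm.movep([*c,.108],q(psi-.3)); print(arm.read_time()-t, arm.read_wrist_torque()); st()
zoom("top","19",(300,400,150,250),6); zoom("side","19",(240,360,120,240),5)
E
```

```text
down t=84.5 [ 0.5206 -0.16    0.1087] F [-0.4 -0.1  0.9] op 0.499
grip t=84.9 [ 0.5213 -0.1597  0.1089] F [1.9 1.  4.2] op 0.156
0.25
 t=85.1 [ 0.5215 -0.1596  0.1089] F [3.2 1.2 5. ] op 0.155
0.25839999999999463 [ 0.25496627 -0.92402002 -0.11873349]
 t=85.4 [ 0.5221 -0.1596  0.1089] F [4.4 1.9 5.5] op 0.154
```

View pics/side19z.png

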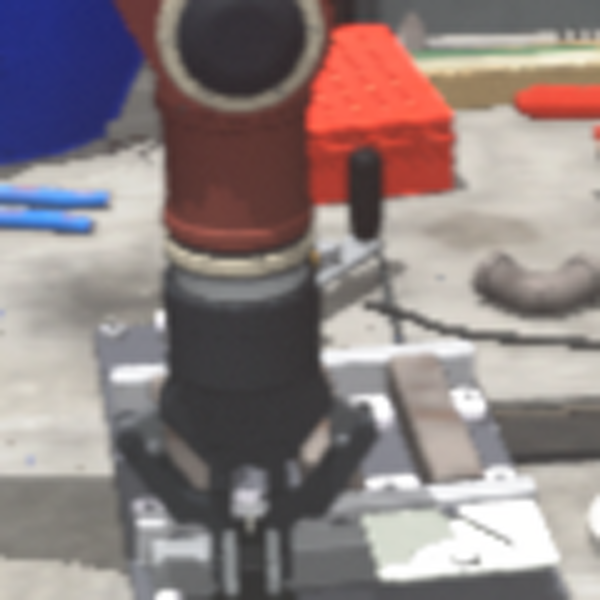

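View pics/top19z.png

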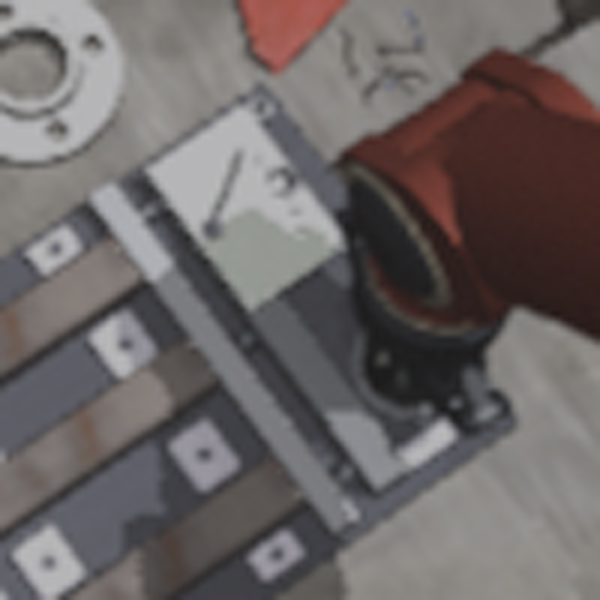

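Gripped and turning; the dial stays visible (needle from 213,230 to 240,155 in the top zoom). Continuing.

```bash
cat >> h.py <<'E'
def turn(a,b,c=(.520,-.160),z=.108):
    n=int(np.ceil(abs(b-a)/.12))
    for p in np.linspace(a,b,n+1)[1:]:
        arm.movep([*c,z],q(p)); f=np.array(arm.read_ft_force())
        if np.linalg.norm(f)>25: print("F",p,f); return p
    print("tq",np.round(arm.read_wrist_torque(),2)); st(b); return b
E
python3 - <<'E'
from h import *
turn(-.04,-1.4)
zoom("top","20",(300,400,150,250),6); zoom("side","20",(280,360,200,260),8)
E
```

```text
tq [-0.32 -1.79 -0.06]
-1.4 t=88.5 [ 0.5248 -0.1621  0.109 ] F [11.  -2.4 -0.7] op 0.158
```

View pics/top20z.png

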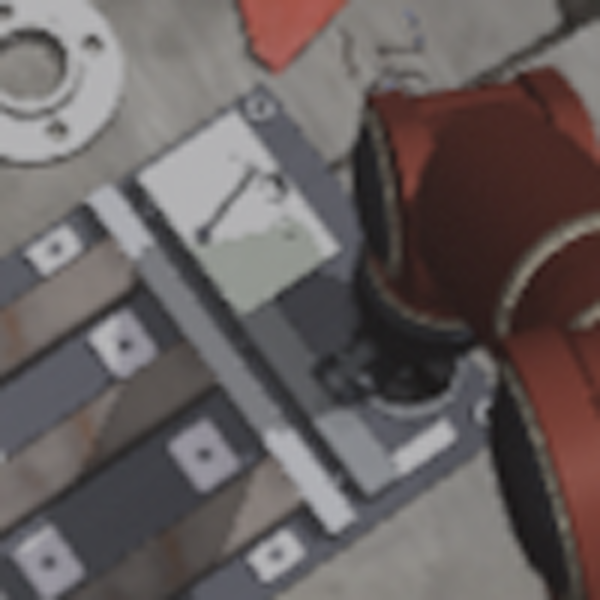

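View pics/side20z.png

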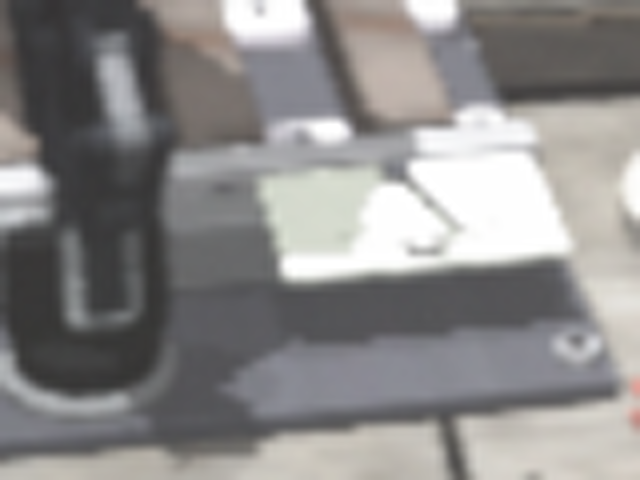

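Needle about 0.22 (pivot 205,238; tip 248,172; mark near 275,187). About 1.2 rad more.

```bash
python3 - <<'E'
from h import *
turn(-1.4,-2.3,(.523,-.1615))
zoom("top","21",(300,400,150,250),6); 
turn(-2.3,-2.55,(.523,-.1615))
zoom("top","22",(300,400,150,250),6); zoom("side","22",(280,360,200,260),8)
E
```

```text
tq [-0.71 -0.93 -0.03]
-2.3 t=90.6 [ 0.5246 -0.1649  0.1089] F [ 4.7 -2.6  4.6] op 0.155
tq [-0.77 -0.76 -0.13]
-2.55 t=91.4 [ 0.524  -0.1654  0.1089] F [ 3.5 -5.4  4.1] op 0.153
```

View pics/top22z.png

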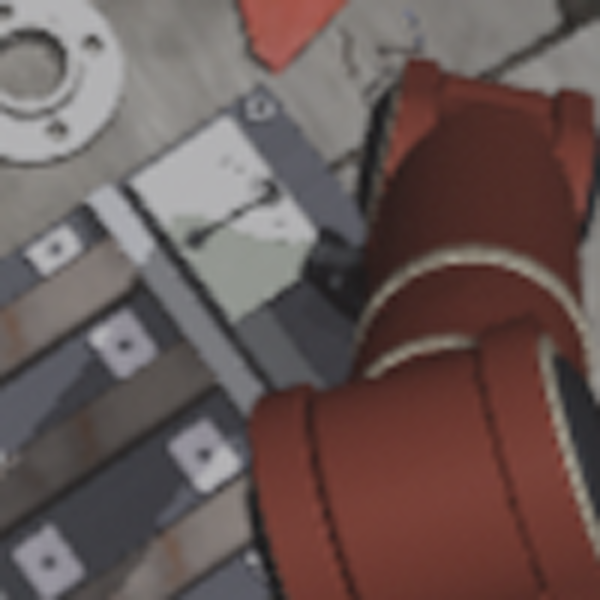

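View pics/side22z.png

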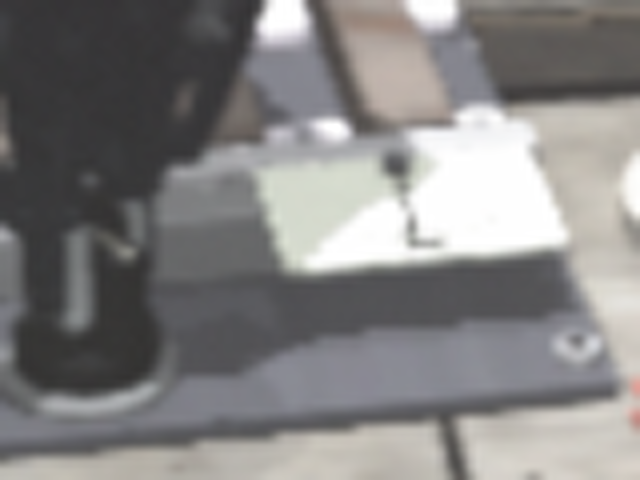

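Needle is in or near the mark. I'll measure its angle in world axes from zoomed crops.

```bash
python3 - <<'E'
import cv2,numpy as np
a=cv2.resize(cv2.imread("pics/top22.png")[165:205,318:358],(560,560),interpolation=cv2.INTER_LANCZOS4)
cv2.imwrite("pics/n_t.png",a)
a=cv2.resize(cv2.imread("pics/side22.png")[215:235,310:355],(810,360),interpolation=cv2.INTER_LANCZOS4)
cv2.imwrite("pics/n_s.png",a)
E
```

```text
(no output)
```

View pics/n_t.png

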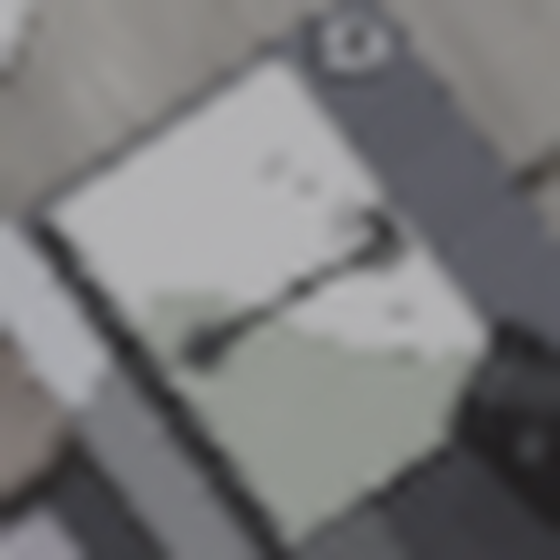

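View pics/n_s.png

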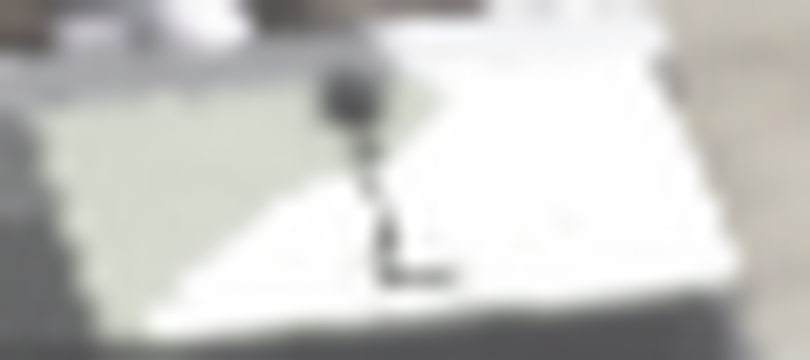

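```bash
python3 - <<'E'
from h import *
import cv2
def ang(A,B):
    d=(B-A)[:2]; e=np.array([np.sin(PSI),-np.cos(PSI)]) # -y clamp
    xx=np.array([np.cos(PSI),np.sin(PSI)])
    return .6-np.arctan2(d@xx,d@e)
for z in(.03,.045):
    T=lambda a:w("top",318+a[0]/14-.0,165+a[1]/14,z); S=lambda a:w("side",310+a[0]/18,215+a[1]/18,z)
    K=lambda a:w("top",315+a[0]/8,160+a[1]/8,z)
    print(z,"top",ang(T((203,348)),T((385,240))),"side",ang(S((352,100)),S((385,270))),"initial",ang(K((165,222)),K((210,115))),"arc ends",ang(K((165,222)),K((240,148))),ang(K((165,222)),K((270,182))), "side arc end", ang(S((352,100)),S((455,272))))
a=cv2.resize(cv2.imread("pics/top18.png")[162:202,325:365],(560,560),interpolation=cv2.INTER_LANCZOS4)
cv2.imwrite("pics/n_t0.png",a)
a=cv2.resize(cv2.imread("pics/side18.png")[215:240,310:355],(810,450),interpolation=cv2.INTER_LANCZOS4)
cv2.imwrite("pics/n_s0.png",cv2.convertScaleAbs(a,alpha=1))
E
```

```text
0.03 top 0.6566297562421066 side 0.6889912352818126 initial 0.027768332601277312 arc ends 0.41307485879909 0.831231079143795 side arc end 0.4908081884345809
0.045 top 0.6566297562421094 side 0.6889912352818109 initial 0.027768332601274093 arc ends 0.41307485879908745 0.8312310791437965 side arc end 0.4908081884345804
```

View pics/n_t0.png

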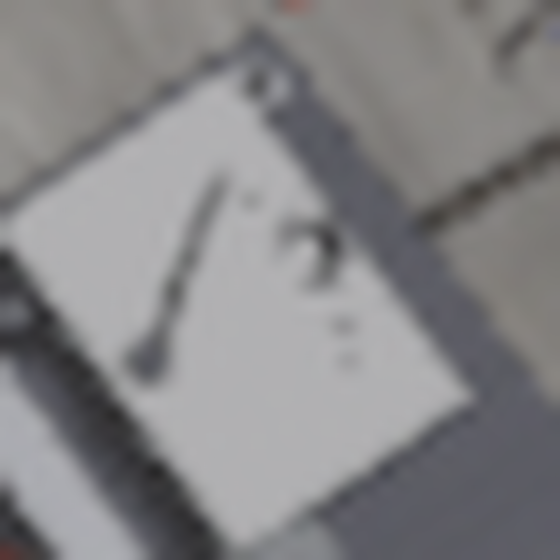

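View pics/n_s0.png

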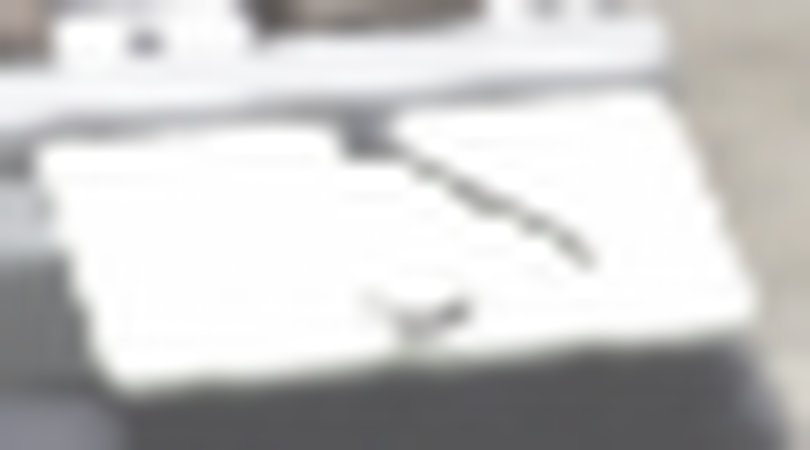

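Needle reads about 0.64 (0.63 top camera against its starting zero, 0.69 side): inside but on the high side. Backing off 0.2 rad to centre it.

```bash
python3 - <<'E'
from h import *
turn(-2.55,-2.37,(.523,-.1635))
arm.pause(.4)
a=shot("top","23");b=shot("side","23")
cv2.imwrite("pics/n_t23.png",cv2.resize(a[165:205,318:358],(560,560),interpolation=cv2.INTER_LANCZOS4))
cv2.imwrite("pics/n_s23.png",cv2.resize(b[215:235,310:355],(810,360),interpolation=cv2.INTER_LANCZOS4))
E
```

```text
tq [-0.2  -0.85  0.12]
-2.37 t=92.0 [ 0.5245 -0.1653  0.1089] F [ 4.7 -1.5  5.9] op 0.161
```

View pics/n_t23.png

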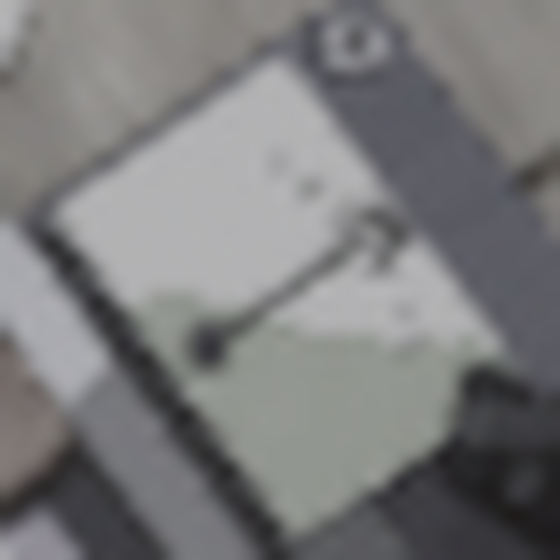

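View pics/n_s23.png

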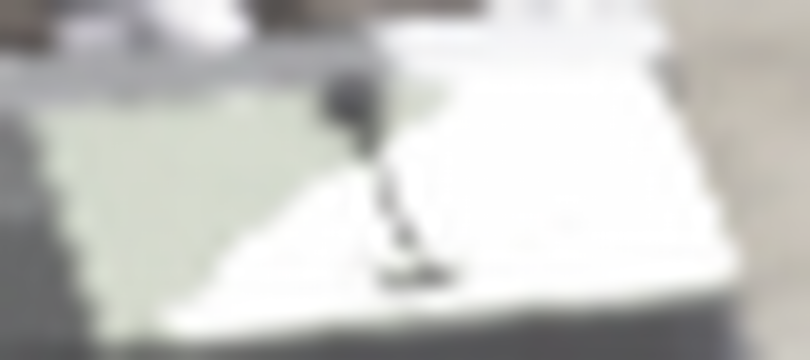

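Needle now points at the middle of the arc (side zoom: tip 420,265; arc 378–458). Releasing and retreating.

```bash
python3 - <<'E'
from h import *
arm.move_gripper(.45); st(); p=arm.read_tool_pos(); arm.line_to([p[0],p[1],.25],.2)
arm.movep([.40,-.40,.35],q(-1.2)); arm.pause(.5); st()
a=shot("top","24");b=shot("side","24")
cv2.imwrite("pics/n_t24.png",cv2.resize(a[165:205,318:358],(560,560),interpolation=cv2.INTER_LANCZOS4))
cv2.imwrite("pics/n_s24.png",cv2.resize(b[215:235,310:355],(810,360),interpolation=cv2.INTER_LANCZOS4))
cv2.imwrite("pics/t24.png",cv2.resize(a[150:310,210:400],None,fx=3.7,fy=3.7,interpolation=cv2.INTER_CUBIC))
cv2.imwrite("pics/s24.png",cv2.resize(b[130:250,240:360],None,fx=5,fy=5,interpolation=cv2.INTER_CUBIC))
E
```

```text
t=92.8 [ 0.5216 -0.1633  0.1072] F [ 0.3 -0.5  0.5] op 0.447
 t=95.5 [ 0.4002 -0.3999  0.35  ] F [-0.7  0.8 -0.3] op 0.448
```

View pics/n_s24.png

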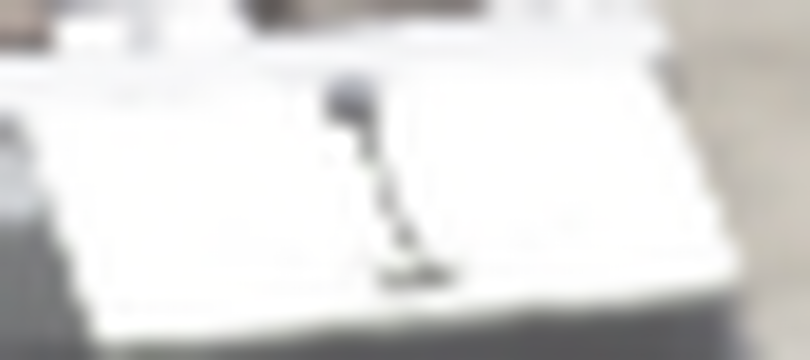

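View pics/t24.png

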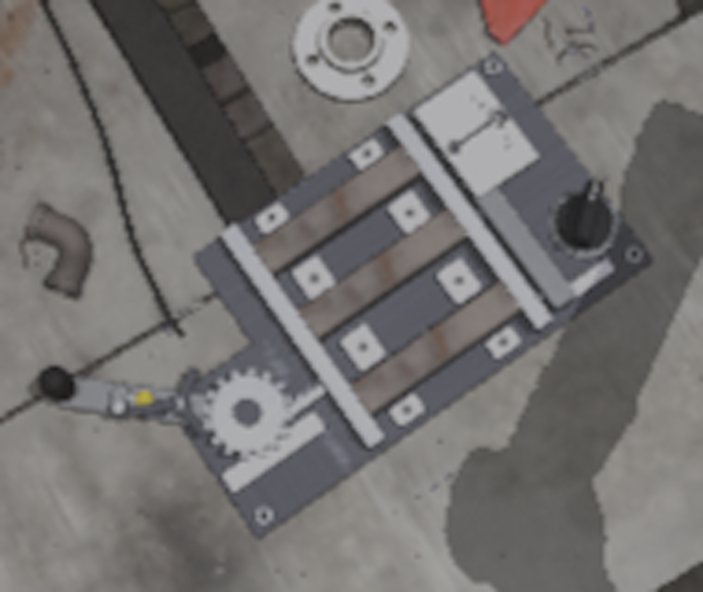

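View pics/s24.png

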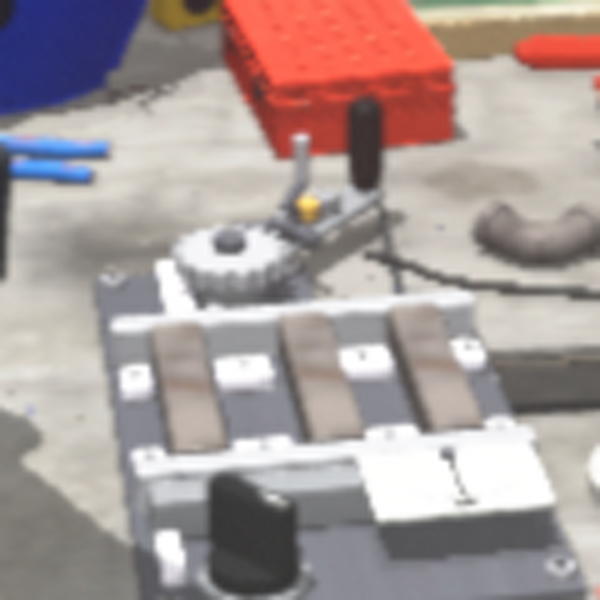

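```bash
python3 - <<'E'
from h import *
p=w("top",210+55/3.7,150+382/3.7,.094)[:2]+[.0025,-.004]; d=p-H
print("lever",np.arctan2(-d[0],d[1])-PSI,np.hypot(*d))
ticket.finish_job(); print(arm.read_time())
E
```

```text
lever -0.7398636804717549 0.1463374502644384
the job is handed in; nothing more can be done
the job is handed in; nothing more can be done
```

I laid the three tubes in lanes 1, 2 and 3 and flipped the pawl pin to closing. I then pumped the lever until the jaw hit its hard stop, turned the knob clockwise until the needle was in the mark, and handed the job in at about 96 s.

- **Jaw:** two pulls stopped hard, the harder one at about 31 N. The top camera gave about 23 mm of travel. The unknown starting opening (0–5 mm) fits with 26 mm, but the jaw position itself was not read directly.
- **Needle:** it first read about 0.63 from the top camera and about 0.69 from the side, on the high side of the mark. I backed the knob off 0.18 rad. After release it pointed at the middle of the black arc.
- **Lever and pawl:** the lever measured about -0.74 rad, near its far stop, and the pawl pin is on the robot's side of the lever.
- **Tubes:** the middle tube was knocked during the run, about +4 mm across and -9 mm along. It stayed flat in its lane within limits, so I left it, and the last picture shows all three tubes between the jaw and the stop bar.
- **Flange, magnet and elbow:** I did not touch them, and the flange and elbow look unmoved in the last pictures. I did not measure their positions.

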